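# Snug down a strainer cover crosswise

### The job

Close the strainer housing by tightening its four lever nuts clockwise by the posts on their levers, crosswise and a little at a time so that the cover never cocks: first give each nut about a sixth of a turn, going from each nut to its diagonal opposite, then go round crosswise again and turn each by feel until its resistance clearly climbs and it is snug, not overtightened. Leave the cover seated level under all four nuts, let go, and do not disturb the things lying about.

Things in the scene. Friction and masses are not known exactly. Their poses are not given: they have to be found in the camera images.
- housing: Square aluminium strainer housing fixed to the bench, 190 mm foot, 68 mm high at its corner guides, round port on its -x side. Origin: centre of its underside, on the bench; z up, x and y along its sides. Hidden on its rim is a rubber gasket whose height differs from one to the next: the cover must come down 3.5 to 5.7 mm (the same at all four nuts) from the start before it seats. Springs push it up till then.
- cover: Loose aluminium cover, 150 x 150 x 12 mm, held down by the nuts between the corner guides. Origin: centre of its underside, 65 mm above the bench at the start; z up. It follows the lowest nuts: one nut lowered by d tilts it d/141 mm (1.1 degrees for 1.05 rad of turn), two neighbours lowered by d tilt it d/100 mm. It must never be cocked more than 1.4 degrees (0.0245 rad).
- nut_1: Dark steel lever nut at housing x, y = (+50, +50) mm, diagonally opposite nut_3. All nuts: 26 mm hub over a 28 mm washer, a flat lever (35 mm) and at its end an upright round steel post, 14 mm thick, 40 mm tall, to turn the nut by. Origin: on the turning axis at mid-height of the post, 119 mm above the bench at the start; x along the lever to the post, z up.
- nut_2: Dark steel lever nut at housing x, y = (-50, +50) mm, diagonally opposite nut_4. All nuts: clockwise from above tightens; a coarse thread lowers the nut 16 mm per turn (2.55 mm per rad); it stays where it is left, starts within 0.08 rad of level with the others and can turn 3 rad from there, its lever always sweeping over the outside of the housing.
- nut_3: Dark steel lever nut at housing x, y = (-50, -50) mm, diagonally opposite nut_1. All nuts: running free takes 2 to 6 N of sideways push at the post. Once the cover has seated, the sprung washer loads up: each further 0.1 rad adds about 13 N of clamp force and 2.5 N of push. At the start it has not seated.
- nut_4: Dark steel lever nut at housing x, y = (+50, -50) mm, diagonally opposite nut_2. All nuts: each must end clamping the cover with 18 to 55 N and never exceed 55 N, which is about 6 to 12 N of slow sideways push at the post; 8 to 9 N at the post is about right (30 to 35 N of clamp).
- post_1 (a point): Middle of the upright round post of nut_1 (14 mm thick, from 16 to 56 mm above the cover's top; the point is 42 mm above it), 35 mm from the turning axis.
- post_2 (a point): Middle of the upright round post of nut_2 (14 mm thick, from 16 to 56 mm above the cover's top; the point is 42 mm above it), 35 mm from the turning axis.
- post_3 (a point): Middle of the upright round post of nut_3 (14 mm thick, from 16 to 56 mm above the cover's top; the point is 42 mm above it), 35 mm from the turning axis.
- post_4 (a point): Middle of the upright round post of nut_4 (14 mm thick, from 16 to 56 mm above the cover's top; the point is 42 mm above it), 35 mm from the turning axis.
- wrench: Steel open-ended wrench, 180 mm long, lying on the bench beside the housing; origin centre of its underside. Bystander.
- oil_can: Dark oil can, 68 mm wide, 150 mm high with a thin spout, standing on the bench; origin centre of its underside. Bystander.
- bearing: Plain steel bearing ring, 72 mm outside, 18 mm high, on the bench; origin centre of its underside. Bystander.
There are look-alikes about, which are no part of the job. Of the things like the cover, leave any that is red; of the rest the smaller one is meant.

How it is judged:
By the outcome, as a careful person would: the job done as asked, in the order asked, and still so for the second after the job is handed in, with the robot touching nothing.
It also fails if it takes over 72 s, if anything falls off the work surface, if the arm or the gripper's body presses on something with over 40 N, if the wrist force passes 120 N, or if a joint passes its speed limit or range.

### The arm

A 6-joint arm with a two-finger parallel gripper is mounted at the origin on the work surface. World frame = base frame: x ahead of the robot, y to its left, z up, the work surface at z = 0. Lengths are in m, angles in degrees, forces in N, time in s.
With the tool pointing down it reaches from about 0.25 to 0.725 m from the base axis. Payload 9.7 kg.
Tool frame: the origin (TCP) lies at the very end of the fingers, on their centre line; the grasp point (between the pads) lies 19 mm behind it (bot.hold_point_z is the distance from the TCP to the grasp point, in m); z points along the fingers, y is the line along which they close (so a half turn about z gives the same grasp; the last joint's range is limited). The gripper opens to 85 mm and grips with 20 to 120 N. Pads are 22 mm wide; open, the fingers measure 114 mm over their backs; the gripper's body (76 mm by 85 mm) begins 54 mm behind the grasp point. The pads swing forward as they close: fully open they stand 13 mm farther back than shut.
Start: joints at [75.86, 4.979, 10.078, 95.1, 0, 90], TCP at [0.134, 0.533, 0.231] pointing down, gripper open.
Joint ranges: [-179.16, 179.16], [-48.56, 103.87], [-65.8, 70.77], [-126.05, 130.52], [-82.76, 87.17], [-180, 180]. Speed limits (degrees/s): [127.2, 127.2, 147.25, 180, 180, 180].

### API

Orientations are given as [roll, pitch, yaw] about the fixed x, y, z axes, in that order (R = Rz(yaw) Ry(pitch) Rx(roll)).
In Python, from workcell import bot gives the robot as it stands.
- The arm moves only by the tool play_rows, never from a script. Its argument "targets" is a list of rows, each an object with "grip": the closure in counts, from 0 (fully open) to 255 (shut); "linear": the shift along the world's x, y, z in cm, a list of three; "delta_rot": the turn, a rotation vector about the world's x, y, z in rad, a list of three. A call has 1 to 10 rows; each row is the pose to reach, as a shift and turn from the pose commanded when the call began; what a row does not reach only later rows make up. A row lasts 1/10 s, in which the tool goes at most 50 mm and 8.59 degrees, less where a joint would pass 70% of its speed; a pose out of reach is approached as far as the arm can. A call with a gripper value outside its range is refused whole. The fingers move at their own pace and stop on an object; "force" is the grip in N (left out, the last holds). Time passes only in rows, so rows that repeat a pose let the fingers close. It gives the time, the measured TCP pose, the force, the opening and the grip force at its end, in the units of the state.
- bot.get_obs(): the state, without advancing time (a new reading comes with each control period).
- bot.camera(name): name is "scene" or "side" or "wrist"; returns a dict with "color" (384x512x3 uint8, red, green, blue), "range_z" (384x512 float32, m along the optical axis (not along the pixel's ray), 0 where there is no reading), "fov_y" (degrees; the focal length in pixels is half the picture's height over the tangent of half this angle, whatever the lens; pixels are square), "cx", "cy" (the principal point, pixels), "world_to_cam" (4x4, takes a point from world to camera coordinates). Camera axes: x right, y up, looking along -z (the intrinsics and any distortion apply to the point x, -y, -z); pixel columns grow to the right and rows downward; lengths in m; the calibration is good to about 2 mm. A picture is of the moment at which its call begins.
- bot.job_done(): hands the job in; it is judged then, once.
Trained networks look in a picture, given as the dict that the camera call returned (one of the last four; its "shot" number tells which), for a name from the list of things; names that differ only in an ending like _2 or _b are one class to them, and where a whole thing is asked for, a point or a joint stands for the part that bears it (a point fixed in the world has none). Each returns a list of dicts, best first, with "conf" (0 to 1); they miss things now and then, are a little off and sometimes report something else, mostly with a low value. They report only what shows in the picture. A call takes as long as a camera call. They do not tell look-alikes from the thing itself.
- bot.search_frame(picture, target): "box" ([left, top, right, bottom] in pixels, round what is visible of it).
- bot.trace(picture, target): "pixels" (384x512 bool, what is visible of it) and "box" ([left, top, right, bottom] in pixels, round what is visible of it).
- bot.pinpoint(picture, target): "pixel" ([column, row] in pixels: a listed point, or the origin of a listed thing).
The state is a dict: "time": time; "q": joint angles; "qd": joint speeds; "joint_efforts": joint torques, N m; "ee_pos": TCP position; "tcp_rot": TCP orientation; "wrist_force": force on the tool from outside, world axes, zero at the start; "torque": the same for the moment, N m; "opening": finger opening in m; "grasp_force": force on a finger pad.
Only numpy, scipy, OpenCV 4.12 (cv2) and the standard library are available. Lean on these libraries where they do the work, as an engineer would, in place of code of your own. Each camera call takes 0.05 s, during which the arm holds its last target. There are 200 camera calls.

## Working session

There is one attempt and no reset: what is moved stays moved. The work goes in short steps, Python scripts to look and compute and a tool call to move; the robot and the scene stay as the last step left them, time stands still between calls to the robot, and variables do not carry over. Pictures are saved under pics/ and viewed, at most 10 in all, crops included, and the job is handed in when it is done.

Besides the shell and the picture viewer there is one more tool, called after "Request:" in YAML: its name, and indented under it one key for each argument. play_rows: Moves the arm, as the interface text tells. Its arguments: {"type":"object","properties":{"targets":{"type":"array","items":{"type":"object","properties":{"grip":{"type":"number"},"linear":{"type":"array","items":{"type":"number"}},"delta_rot":{"type":"array","items":{"type":"number"}}}}},"force":{"type":"number"}},"required":["targets"]}

```bash
mkdir -p pics; cat > h.py <<'E'
import numpy as np,cv2
from workcell import bot
def intr(p):
    f=192/np.tan(np.radians(p["fov_y"])/2); return f,p["cx"],p["cy"]
def dep(p,u,v,d):
    f,cx,cy=intr(p); c=np.array([(u-cx)/f*d,-(v-cy)/f*d,-d,1]); return (np.linalg.inv(p["world_to_cam"])@c)[:3]
def atz(p,u,v,z):
    a=dep(p,u,v,1.);T=np.linalg.inv(p["world_to_cam"]);o=T[:3,3]; return o+(a-o)*(z-o[2])/(a[2]-o[2])
E
python3 - <<'E'
from h import *
ims=[]
for n in("scene","side"):
    p=bot.camera(n); ims.append(p["color"])
    print(n,[k for k in p],np.linalg.inv(p["world_to_cam"])[:3,3].round(3))
    for t in("cover","post_1","nut_1","housing","wrench","oil_can","bearing"):
        for r in bot.pinpoint(p,t)[:8]:
            u,v=r["pixel"];d=p["range_z"][int(v),int(u)]
            print(t,round(r["conf"],2),np.round([u,v]),dep(p,u,v,d).round(3),atz(p,u,v,.119).round(3) if 'o' in t[:2] or 'n' in t[:1] else '')
    cv2.imwrite(f"pics/{n}.png",cv2.cvtColor(cv2.resize(p["color"],(800,600)),cv2.COLOR_RGB2BGR))
print(bot.get_obs())
E
```

```text
scene ['color', 'range_z', 'fov_y', 'cx', 'cy', 'world_to_cam', 'shot'] [ 1.329 -0.181  0.787]
cover 0.77 [281. 272.] [0.853 0.049 0.019] [0.915 0.019 0.119]
cover 0.69 [244. 162.] [ 0.356  0.09  -0.003] [0.507 0.048 0.119]
cover 0.67 [245. 190.] [0.591 0.027 0.081] [0.631 0.015 0.119]
cover 0.67 [132. 212.] [ 0.529 -0.308  0.024] [ 0.628 -0.292  0.119]
post_1 0.6 [256. 199.] [0.666 0.037 0.112] [0.672 0.035 0.119]
post_1 0.59 [271. 172.] [ 0.44   0.163 -0.001] [0.576 0.111 0.119]
post_1 0.53 [235. 161.] [0.495 0.022 0.119] [0.495 0.022 0.119]
post_1 0.43 [219. 182.] [ 0.59  -0.048  0.131] [ 0.576 -0.046  0.119]
nut_1 0.74 [258. 197.] [0.668 0.042 0.119] [0.668 0.042 0.119]
nut_1 0.55 [271. 178.] [ 0.468  0.154 -0.003] [0.602 0.102 0.119]
nut_1 0.54 [242. 194.] [0.599 0.015 0.079] [0.641 0.004 0.119]
nut_1 0.45 [245. 163.] [ 0.361  0.091 -0.003] [0.511 0.049 0.119]
nut_1 0.42 [224. 176.] [ 0.414  0.001 -0.002] [ 0.555 -0.027  0.119]
housing 0.87 [246. 206.] [0.658 0.011 0.082] [0.693 0.001 0.119]
wrench 0.93 [202. 248.] [ 0.704 -0.132  0.004] 
oil_can 0.65 [312. 182.] [0.543 0.275 0.
[... 952 characters left out ...]
 0.96 [314. 306.] [0.397 0.204 0.   ] 
{'time': 0.8, 'q': array([ 7.58617113e+01,  4.97825320e+00,  1.00783274e+01,  9.50994449e+01,
       -1.03057985e-04,  9.00005876e+01]), 'qd': array([-0.03601758, -0.02339238,  0.0259463 , -0.03444648,  0.04768661,
        0.15158896]), 'joint_efforts': array([ 2.14499560e-03, -5.20043242e+01,  4.64840698e+01,  1.18490250e-03,
        1.14449117e-04, -1.34522034e-05]), 'ee_pos': array([0.13434444, 0.53333683, 0.23129137]), 'tcp_rot': array([1.79999371e+02, 1.03051531e-04, 1.65861124e+02]), 'wrist_force': array([0.60384316, 0.2576412 , 0.08637415]), 'torque': array([0.00622841, 0.03960719, 0.01249576]), 'grasp_force': 0.0, 'opening': 0.08554823482987517}
```

View pics/scene.png

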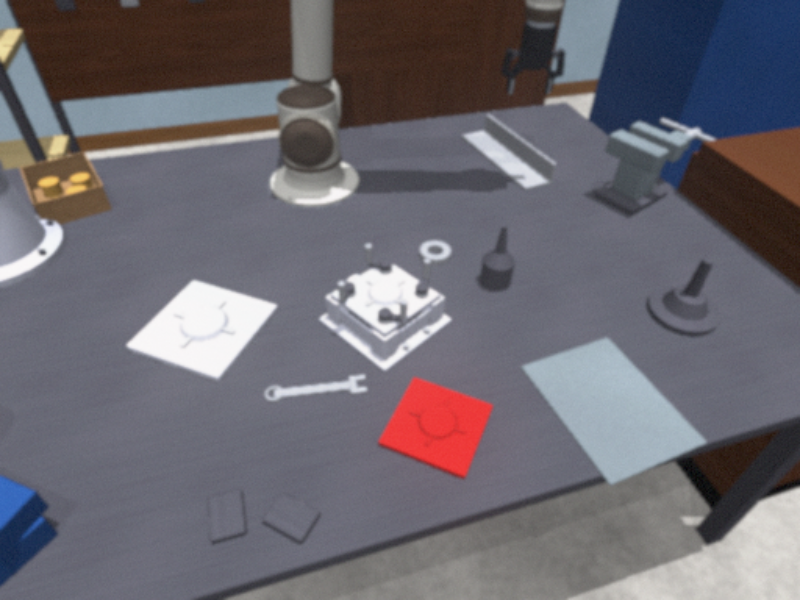

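View pics/side.png

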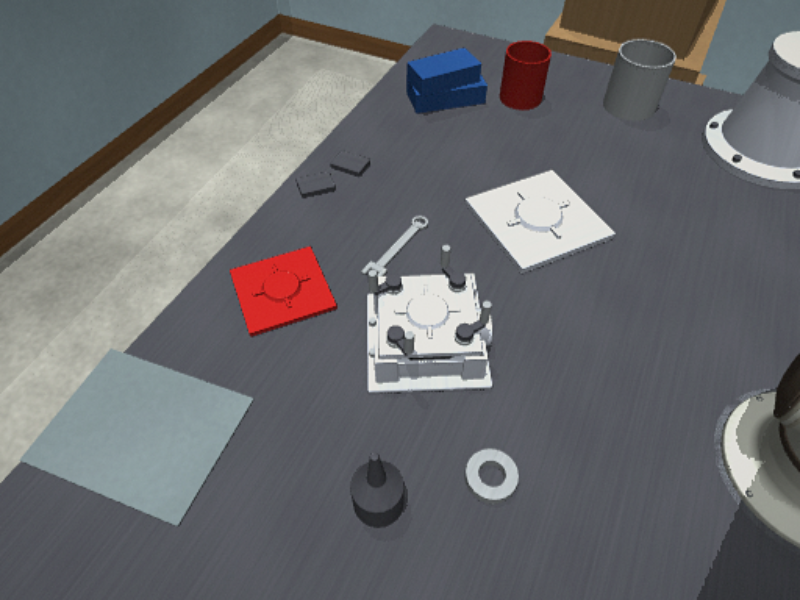

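The covers: red at (435,425), larger white at (205,325), and the smaller white on the housing at (385,292) in the scene view. The last one fits, because it isn't red, is the smaller of the two, and has the nuts on it. Next I'll look from above with the wrist camera.

Request:
play_rows:
  targets:
    - {"linear":[4,-4,4],"grip":0}
    - {"linear":[7,-8,6],"grip":0}
    - {"linear":[10,-12,8],"grip":0}
    - {"linear":[14,-16,10],"grip":0}
    - {"linear":[17,-20,12],"grip":0}
    - {"linear":[20,-24,14],"grip":0}
    - {"linear":[24,-28,17],"grip":0}
    - {"linear":[27,-32,17],"grip":0}
    - {"linear":[30,-36,17],"grip":0}
    - {"linear":[33,-40,17],"grip":0}

```text
validation failed for argument at $.ta...
```

Request:
play_rows:
  targets:
    - {"linear":[3,-4,0],"grip":0}
    - {"linear":[6,-8,0],"grip":0}
    - {"linear":[9,-11,0],"grip":0}
    - {"linear":[9,-11,0],"grip":0}
    - {"linear":[9,-11,0],"grip":0}

```text
validation failed for argument at $.ta...
```

```bash
python3 - <<'E'
from h import *
p=bot.camera("wrist"); im=p["color"]
o=bot.get_obs(); print(o["time"],o["ee_pos"],o["tcp_rot"],np.linalg.inv(p["world_to_cam"]).round(3))
for t in("post_1","nut_1","cover","housing"):
    for r in bot.pinpoint(p,t)[:6]:
        u,v=r["pixel"];d=p["range_z"][int(v),int(u)]
        print(t,round(r["conf"],2),np.round([u,v]),dep(p,u,v,d).round(3),atz(p,u,v,.119).round(4),atz(p,u,v,.077).round(4))
cv2.imwrite("pics/w1.png",cv2.cvtColor(cv2.resize(im,(800,600)),cv2.COLOR_RGB2BGR))
np.savez("w1.npz",**{k:p[k] for k in p})
# point cloud of all
f,cx,cy=intr(p);v,u=np.mgrid[:384,:512];d=p["range_z"]
P=np.stack([(u-cx)/f*d,-(v-cy)/f*d,-d,np.ones_like(d)],-1)@np.linalg.inv(p["world_to_cam"]).T
P=P[...,:3];
m=(d>0)&(abs(P[...,2]-.133)<.004)
n,l,s,c=cv2.connectedComponentsWithStats(m.astype(np.uint8))
for i in range(1,n):
    if s[i,4]>15: q=P[l==i]; print("top",c[i].round(1),s[i,4],q.mean(0).round(4),q.min(0).round(4),q.max(0).round(4))
m=(d>0)&(abs(P[...,2]-.078)<.004)
q=P[m][:,:2]; r=cv2.minAreaRect(q.astype(np.float32)*1000); print("cover rect",r,len(q),q.mean(0))
E
```

```text
0.85 [0.13436428 0.53332651 0.23127796] [-1.79998022e+02  5.33028771e-04  1.65860198e+02] [[ 0.244 -0.924 -0.295  0.059]
 [ 0.97   0.232  0.074  0.552]
 [-0.    -0.305  0.952  0.374]
 [ 0.     0.     0.     1.   ]]
top [474.2 261.7] 383 [0.2592 0.7242 0.1334] [0.2454 0.705  0.129 ] [0.3121 0.7493 0.137 ]
cover rect ((268.7086486816406, 773.7169189453125), (19.12592315673828, 74.66474914550781), 38.14925765991211) 373 [0.26861621 0.77271632]
```

Request:
play_rows:
  targets:
    - {"linear":[4,-4,4],"grip":0,"delta_rot":[0,0,0]}
    - {"linear":[7,-8,6],"grip":0,"delta_rot":[0,0,0]}
    - {"linear":[10,-12,8],"grip":0,"delta_rot":[0,0,0]}
    - {"linear":[14,-16,10],"grip":0,"delta_rot":[0,0,0]}
    - {"linear":[17,-20,12],"grip":0,"delta_rot":[0,0,0]}
    - {"linear":[20,-24,14],"grip":0,"delta_rot":[0,0,0]}
    - {"linear":[24,-28,17],"grip":0,"delta_rot":[0,0,0]}
    - {"linear":[27,-32,17],"grip":0,"delta_rot":[0,0,0]}
    - {"linear":[30,-36,17],"grip":0,"delta_rot":[0,0,0]}
    - {"linear":[33,-40,17],"grip":0,"delta_rot":[0,0,0]}

```text
time: 2.05
ee_pos: [0.4326, 0.1742, 0.3987]
tcp_rot: [179.9, 0.1, 165.9]
wrist_force: [0.9, 0.2, -0.8]
opening: 0.0859
grasp_force: 0.0
```

Request:
play_rows:
  targets:
    - {"linear":[3,-4,0],"grip":0,"delta_rot":[0,0,0]}
    - {"linear":[6,-8,0],"grip":0,"delta_rot":[0,0,0]}
    - {"linear":[9,-11,0],"grip":0,"delta_rot":[0,0,0]}
    - {"linear":[9,-11,0],"grip":0,"delta_rot":[0,0,0]}
    - {"linear":[9,-11,0],"grip":0,"delta_rot":[0,0,0]}

```text
time: 2.55
ee_pos: [0.522, 0.0652, 0.3972]
tcp_rot: [-180.0, -0.1, 165.7]
wrist_force: [0.4, 1.0, 0.0]
opening: 0.0854
grasp_force: 0.0
```

```bash
cat > look.py <<'E'
from h import *
import sys
p=bot.camera("wrist"); im=p["color"]
o=bot.get_obs(); print(o["time"],o["ee_pos"],o["tcp_rot"],np.linalg.inv(p["world_to_cam"]).round(3)[:3,3])
for t in("post_1","nut_1","cover","housing"):
    for r in bot.pinpoint(p,t)[:6]:
        u,v=r["pixel"];d=p["range_z"][int(v),int(u)]
        print(t,round(r["conf"],2),np.round([u,v]),dep(p,u,v,d).round(3),atz(p,u,v,.119).round(4),atz(p,u,v,.077).round(4))
cv2.imwrite(f"pics/{sys.argv[1]}.png",cv2.cvtColor(cv2.resize(im,(800,600)),cv2.COLOR_RGB2BGR))
np.savez(f"{sys.argv[1]}.npz",**{k:p[k] for k in p})
f,cx,cy=intr(p);v,u=np.mgrid[:384,:512];d=p["range_z"]
P=np.stack([(u-cx)/f*d,-(v-cy)/f*d,-d,np.ones_like(d)],-1)@np.linalg.inv(p["world_to_cam"]).T
P=P[...,:3];
for z in(.133,.130,.127):
  m=((d>0)&(abs(P[...,2]-z)<.003)).astype(np.uint8)
  n,l,s,c=cv2.connectedComponentsWithStats(m)
  for i in range(1,n):
    if s[i,4]>15: q=P[l==i]; print("top",z,c[i].round(1),s[i,4],q.mean(0).round(4),((q.min(0)+q.max(0))/2).round(4),np.ptp(q,axis=0).round(4))
m=(d>0)&(abs(P[...,2]-.077)<.003)
q=P[m][:,:2]; r=cv2.minAreaRect(q.astype(np.float32)*1000); print("cover rect",r,len(q),q.mean(0))
E
python3 look.py w1
```

```text
2.6 [0.52145185 0.06600773 0.39775947] [ 1.79996448e+02 -2.42184486e-02  1.65827826e+02] [0.447 0.084 0.54 ]
post_1 0.81 [196. 209.] [ 0.58  -0.047  0.133] [ 0.5843 -0.0517  0.119 ] [ 0.598  -0.0652  0.077 ]
post_1 0.79 [299. 170.] [0.558 0.122 0.132] [0.5618 0.1235 0.119 ] [0.5733 0.1274 0.077 ]
post_1 0.65 [262. 238.] [0.655 0.041 0.132] [0.6618 0.0399 0.119 ] [0.6833 0.0355 0.077 ]
post_1 0.59 [223. 137.] [0.483 0.026 0.133] [0.484  0.0239 0.119 ] [0.4878 0.0179 0.077 ]
post_1 0.52 [202. 188.] [ 0.559 -0.038  0.097] [ 0.5531 -0.0314  0.119 ] [ 0.5637 -0.0429  0.077 ]
post_1 0.45 [247. 180.] [0.568 0.038 0.085] [0.5589 0.0412 0.119 ] [0.5701 0.0369 0.077 ]
nut_1 0.95 [243. 229.] [0.648 0.01  0.097] [0.6385 0.0135 0.119 ] [0.6577 0.0064 0.077 ]
nut_1 0.9 [201. 185.] [ 0.554 -0.037  0.097] [ 0.5484 -0.0309  0.119 ] [ 0.5586 -0.0424  0.077 ]
nut_1 0.58 [290. 190.] [0.598 0.104 0.096] [0.5907 0.1027 0.119 ] [0.605  0.1045 0.077 ]
nut_1 0.57 [247. 143.] [0.505 0.054 0.098] [0.5021 0.0555 0.119 ] [0.5076 0.0527 0.077 ]
nut_1 0.3 [265. 237.] [0.655 0.046 0.132] [0.6616 0.045  0.119 ] [0.6
[... 793 characters left out ...]
113.1] 28 [0.5178 0.2968 0.1304] [0.5188 0.2979 0.13  ] [0.0118 0.0067 0.0058]
top 0.13 [224.1 138.4] 52 [0.4857 0.0261 0.1318] [0.4859 0.0257 0.1306] [0.013  0.0126 0.0048]
top 0.13 [298.2 171.9] 52 [0.5614 0.1206 0.1318] [0.5617 0.1211 0.1305] [0.0128 0.0139 0.0051]
top 0.13 [194.8 209.3] 51 [ 0.5809 -0.0496  0.1317] [ 0.5816 -0.0504  0.1303] [0.0127 0.0129 0.0054]
top 0.13 [264.3 239.1] 51 [0.6585 0.0442 0.1316] [0.6592 0.0437 0.1301] [0.0136 0.0135 0.0057]
top 0.127 [411.9 113.6] 30 [0.5185 0.2964 0.1267] [0.5195 0.2984 0.127 ] [0.0148 0.0079 0.0057]
cover rect ((530.208740234375, 130.4096221923828), (159.87496948242188, 366.8446960449219), 23.72071075439453) 5049 [0.5644456  0.04711608]
```

```bash
cat > fit.py <<'E'
from h import *
import sys
p=dict(np.load(sys.argv[1]+".npz"))
f,cx,cy=intr(p);v,u=np.mgrid[:384,:512];d=p["range_z"]
P=np.stack([(u-cx)/f*d,-(v-cy)/f*d,-d,np.ones_like(d)],-1)@np.linalg.inv(p["world_to_cam"]).T
P=P[...,:3]
near=(np.hypot(P[...,0]-.572,P[...,1]-.035)<.13)&(d>0)
h,e=np.histogram(P[near][:,2],np.arange(.0,.14,.002)); print([(round(a,3),int(b)) for a,b in zip(e,h) if b>20])
pos=[]
for z0,z1 in((.0935,.103),):
  m=(near&(P[...,2]>z0)&(P[...,2]<z1)).astype(np.uint8)
  n,l,s,c=cv2.connectedComponentsWithStats(m)
  for i in range(1,n):
    if s[i,4]>15: q=P[l==i]; print("hub",c[i].round(1),s[i,4],q.mean(0).round(4),((q.min(0)+q.max(0))/2).round(4),np.ptp(q,axis=0).round(4))
m=near&(abs(P[...,2]-.0765)<.003)
r=cv2.minAreaRect(P[m][:,:2].astype(np.float32)*1000); print(r)
m=near&(P[...,2]<.02)&(P[...,2]>.006)
if m.sum()>9:r=cv2.minAreaRect(P[m][:,:2].astype(np.float32)*1000); print("foot",r)
E
python3 fit.py w1
```

```text
[(np.float64(0.0), 1702), (np.float64(0.002), 72), (np.float64(0.006), 55), (np.float64(0.008), 598), (np.float64(0.01), 580), (np.float64(0.012), 33), (np.float64(0.046), 25), (np.float64(0.048), 37), (np.float64(0.05), 57), (np.float64(0.052), 39), (np.float64(0.054), 33), (np.float64(0.056), 47), (np.float64(0.058), 68), (np.float64(0.06), 126), (np.float64(0.062), 34), (np.float64(0.066), 215), (np.float64(0.068), 177), (np.float64(0.074), 1099), (np.float64(0.076), 3418), (np.float64(0.078), 320), (np.float64(0.08), 217), (np.float64(0.082), 733), (np.float64(0.084), 321), (np.float64(0.086), 38), (np.float64(0.088), 31), (np.float64(0.09), 98), (np.float64(0.092), 202), (np.float64(0.094), 205), (np.float64(0.096), 492), (np.float64(0.098), 38), (np.float64(0.13), 69), (np.float64(0.132), 164)]
hub [247.3 142.2] 203 [0.5038 0.0551 0.0966] [0.5042 0.0551 0.0965] [0.025  0.0254 0.0057]
hub [203.8 183.1] 176 [ 0.5515 -0.0321  0.0965] [ 0.5516 -0.0324  0.0968] [0.0247 0.0252 0.0053]
hub [288.3 186.2] 175 [0.5913 0.1028 0.0965] [0.5917 0.1028 0.0961] [0.025  0.0242 0.005 ]
hub [244.9 223.3] 158 [0.6389 0.0151 0.0962] [0.6399 0.0152 0.0961] [0.0246 0.0251 0.0049]
hub [262.8 228.2] 16 [0.6544 0.0433 0.0989] [0.6552 0.0425 0.0982] [0.0054 0.0153 0.0092]
((572.10595703125, 34.97871398925781), (149.9827423095703, 150.22055053710938), 28.422441482543945)
foot ((570.9359741210938, 35.71855926513672), (188.70742797851562, 187.62005615234375), 28.424297332763672)
```

View pics/w1.png

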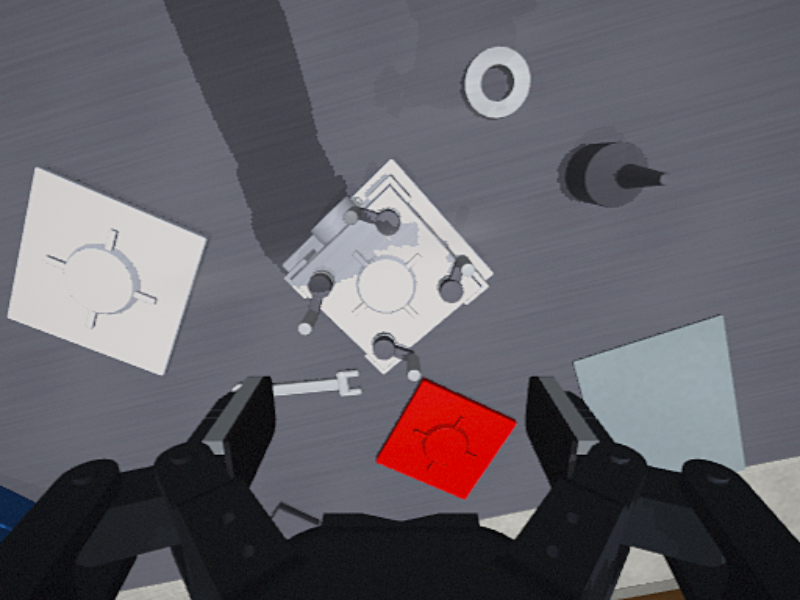

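The picture shows the smaller white cover on the housing at (385,283). Its four nut hubs are at (450,288), (388,221), (320,283) and (385,347), and the port is at upper left. The fit puts the housing at (0.572, 0.035) with a yaw of 28.4°, and the 150 and 188 mm sizes match. I'm starting with nut_1, whose post is at (0.562, 0.121).

Request:
play_rows:
  targets:
    - {"linear":[1,1.5,-4],"grip":165,"delta_rot":[0,0,-0.1]}
    - {"linear":[2,3,-8],"grip":165,"delta_rot":[0,0,-0.2]}
    - {"linear":[3,4.5,-12],"grip":165,"delta_rot":[0,0,-0.288]}
    - {"linear":[4.07,5.47,-16],"grip":165,"delta_rot":[0,0,-0.288]}
    - {"linear":[4.07,5.47,-20],"grip":165,"delta_rot":[0,0,-0.288]}
    - {"linear":[4.07,5.47,-23],"grip":165,"delta_rot":[0,0,-0.288]}
    - {"linear":[4.07,5.47,-24],"grip":165,"delta_rot":[0,0,-0.288]}
    - {"linear":[4.07,5.47,-24],"grip":165,"delta_rot":[0,0,-0.288]}
  force: 60

```text
time: 3.6
ee_pos: [0.5615, 0.1211, 0.1573]
tcp_rot: [-179.9, -0.1, 149.4]
wrist_force: [0.3, 0.1, 1.1]
opening: 0.0304
grasp_force: 0.0
```

```bash
cat > plan.py <<'E'
# plan.py nut phi_start phi_end n [z] : rows along the arc, shifts from the present pose
from h import *
import sys,json
C=np.array([.572,.035]);Y=28.4
k=int(sys.argv[1]);a,b=map(float,sys.argv[2:4]);n=int(sys.argv[4])
A=C+.0707*np.array([np.cos(np.radians(Y+45+90*(k-1))),np.sin(np.radians(Y+45+90*(k-1)))])
o=bot.get_obs();t=o["ee_pos"];yaw=o["tcp_rot"][2]
lag=np.degrees(np.arcsin((o["opening"]/2-.007)/.035))
rel=t[:2]-A;ph=np.degrees(np.arctan2(rel[1],rel[0]))
tang=np.array([np.sin(np.radians(ph)),-np.cos(np.radians(ph))])
print("t",o["time"],"pos",t.round(4),"yaw",round(yaw,1),"open",round(o["opening"],4),"phi",ph.round(1),"r",np.linalg.norm(rel).round(4),"lag",lag.round(1),"axis",A.round(4),"Ftan",(o["wrist_force"][:2]@tang).round(2),"F",o["wrist_force"].round(1))
z=float(sys.argv[5]) if len(sys.argv)>5 else t[2]
for i in range(1,n+1):
    p=a+(b-a)*i/n;w=A+.035*np.array([np.cos(np.radians(p)),np.sin(np.radians(p))])
    dy=(p-yaw+90)%180-90
    if i==n and abs(b-a)>80: dy=p-a+((a-yaw+90)%180-90)
    print([round(float(x),2) for x in [*(w-t[:2])*100,(z-t[2])*100]],"rot",round(float(np.radians(dy)),3))
E
python3 plan.py 1 149.3 149.3 1 .098
```

```text
t 3.6 pos [0.5615 0.1211 0.1573] yaw 149.4 open 0.0304 phi 149.2 r 0.0358 lag 13.6 axis [0.5922 0.1028] Ftan 0.22 F [0.3 0.1 1.1]
[0.06, -0.04, -5.93] rot -0.002
```

Request:
play_rows:
  targets:
    - {"linear":[0.05,-0.04,-2],"grip":165,"delta_rot":[0,0,0]}
    - {"linear":[0.05,-0.04,-4],"grip":165,"delta_rot":[0,0,0]}
    - {"linear":[0.05,-0.04,-5.9],"grip":165,"delta_rot":[0,0,0]}
    - {"linear":[0.05,-0.04,-5.9],"grip":196,"delta_rot":[0,0,0]}
    - {"linear":[0.05,-0.04,-5.9],"grip":196,"delta_rot":[0,0,0]}

```text
time: 4.1
ee_pos: [0.5635, 0.1205, 0.101]
tcp_rot: [179.9, 0.1, 149.4]
wrist_force: [0.1, 0.2, -0.2]
opening: 0.02
grasp_force: 0.0
```

```bash
python3 plan.py 1 149.3 83.5 11
```

```text
t 4.1 pos [0.5635 0.1205 0.101 ] yaw 149.4 open 0.02 phi 148.3 r 0.0338 lag 4.9 axis [0.5922 0.1028] Ftan 0.2 F [ 0.1  0.2 -0.2]
[0.07, 0.32, 0.0] rot -0.106
[0.3, 0.6, 0.0] rot -0.21
[0.56, 0.85, 0.0] rot -0.314
[0.85, 1.08, 0.0] rot -0.419
[1.15, 1.27, 0.0] rot -0.523
[1.48, 1.44, 0.0] rot -0.628
[1.82, 1.56, 0.0] rot -0.732
[2.18, 1.66, 0.0] rot -0.836
[2.54, 1.71, 0.0] rot -0.941
[2.9, 1.72, 0.0] rot -1.045
[3.27, 1.7, 0.0] rot -1.15
```

Request:
play_rows:
  targets:
    - {"linear":[0.07,0.32,0],"grip":196,"delta_rot":[0,0,-0.106]}
    - {"linear":[0.3,0.6,0],"grip":196,"delta_rot":[0,0,-0.21]}
    - {"linear":[0.56,0.85,0],"grip":196,"delta_rot":[0,0,-0.314]}
    - {"linear":[0.85,1.08,0],"grip":196,"delta_rot":[0,0,-0.419]}
    - {"linear":[1.15,1.27,0],"grip":196,"delta_rot":[0,0,-0.523]}
    - {"linear":[1.48,1.44,0],"grip":196,"delta_rot":[0,0,-0.628]}
    - {"linear":[1.82,1.56,0],"grip":196,"delta_rot":[0,0,-0.732]}
    - {"linear":[2.18,1.66,0],"grip":196,"delta_rot":[0,0,-0.836]}
    - {"linear":[2.54,1.71,0],"grip":196,"delta_rot":[0,0,-0.941]}
    - {"linear":[2.9,1.72,0],"grip":196,"delta_rot":[0,0,-1.045]}

```text
time: 5.1
ee_pos: [0.591, 0.1378, 0.0998]
tcp_rot: [-179.9, -0.0, 89.3]
wrist_force: [-6.2, 1.1, -6.2]
opening: 0.0196
grasp_force: 3.2
```

```bash
python3 plan.py 1 83.5 83.5 1
```

```text
t 5.1 pos [0.591  0.1378 0.0998] yaw 89.3 open 0.0196 phi 92.0 r 0.035 lag 4.6 axis [0.5922 0.1028] Ftan -6.16 F [-6.2  1.1 -6.2]
[0.52, -0.02, 0.0] rot -0.101
```

Request:
play_rows:
  targets:
    - {"linear":[0.4,-0.02,0],"grip":196,"delta_rot":[0,0,-0.1]}
    - {"linear":[0.4,-0.02,0],"grip":196,"delta_rot":[0,0,-0.1]}

```text
time: 5.3
ee_pos: [0.5956, 0.1377, 0.1]
tcp_rot: [-179.9, -0.0, 83.6]
wrist_force: [-5.1, 2.3, -3.4]
opening: 0.0197
grasp_force: 2.1
```

```bash
python3 plan.py 1 83.5 83.5 1;python3 plan.py 3 -30.6 -30.6 1 .16
```

```text
t 5.3 pos [0.5956 0.1377 0.1   ] yaw 83.6 open 0.0197 phi 84.5 r 0.0351 lag 4.6 axis [0.5922 0.1028] Ftan -5.26 F [-5.1  2.3 -3.4]
[0.06, -0.02, 0.0] rot -0.001
t 5.3 pos [0.5956 0.1377 0.1   ] yaw 83.6 open 0.0197 phi 75.6 r 0.176 lag 4.6 axis [ 0.5518 -0.0328] Ftan -5.48 F [-5.1  2.3 -3.4]
[-1.36, -18.83, 6.0] rot 1.149
```

Request:
play_rows:
  targets:
    - {"linear":[0,0,0],"grip":165,"delta_rot":[0,0,0]}
    - {"linear":[0,0,0.5],"grip":165,"delta_rot":[0,0,0]}
    - {"linear":[0,0,4],"grip":165,"delta_rot":[0,0,0.05]}
    - {"linear":[0,-2,6],"grip":165,"delta_rot":[0,0,0.2]}
    - {"linear":[-0.5,-6,6],"grip":165,"delta_rot":[0,0,0.35]}
    - {"linear":[-0.8,-10,6],"grip":165,"delta_rot":[0,0,0.5]}
    - {"linear":[-1,-14,6],"grip":165,"delta_rot":[0,0,0.65]}
    - {"linear":[-1.3,-17,6],"grip":165,"delta_rot":[0,0,0.8]}
    - {"linear":[-1.36,-18.8,6],"grip":165,"delta_rot":[0,0,0.95]}
    - {"linear":[-1.36,-18.8,6],"grip":165,"delta_rot":[0,0,1.1]}

```text
time: 6.3
ee_pos: [0.5825, -0.0533, 0.1606]
tcp_rot: [180.0, 0.1, 147.0]
wrist_force: [-1.3, -1.4, 0.1]
opening: 0.0302
grasp_force: 0.0
```

```bash
python3 plan.py 3 -30.6 -30.6 1 .098
```

```text
t 6.3 pos [ 0.5825 -0.0533  0.1606] yaw 147.0 open 0.0302 phi -33.8 r 0.0369 lag 13.4 axis [ 0.5518 -0.0328] Ftan 1.83 F [-1.3 -1.4  0.1]
[-0.06, 0.27, -6.26] rot 0.042
```

Request:
play_rows:
  targets:
    - {"linear":[-0.03,0.13,-1],"grip":165,"delta_rot":[0,0,0.042]}
    - {"linear":[-0.03,0.13,-3.5],"grip":165,"delta_rot":[0,0,0.042]}
    - {"linear":[-0.03,0.13,-6.2],"grip":165,"delta_rot":[0,0,0.042]}
    - {"linear":[-0.03,0.13,-6.2],"grip":196,"delta_rot":[0,0,0.042]}
    - {"linear":[-0.03,0.13,-6.2],"grip":196,"delta_rot":[0,0,0.042]}

```text
time: 6.8
ee_pos: [0.5821, -0.0495, 0.0982]
tcp_rot: [180.0, 0.0, 149.2]
wrist_force: [0.6, 0.2, 0.3]
opening: 0.0197
grasp_force: 0.0
```

```bash
python3 plan.py 3 -30.6 -96.2 10
```

```text
t 6.8 pos [ 0.5821 -0.0495  0.0982] yaw 149.2 open 0.0197 phi -29.0 r 0.0347 lag 4.7 axis [ 0.5518 -0.0328] Ftan -0.46 F [0.6 0.2 0.3]
[-0.24, -0.44, 0.0] rot -0.111
[-0.5, -0.74, 0.0] rot -0.225
[-0.79, -1.01, 0.0] rot -0.34
[-1.12, -1.25, 0.0] rot -0.454
[-1.46, -1.45, 0.0] rot -0.569
[-1.83, -1.61, 0.0] rot -0.683
[-2.22, -1.72, 0.0] rot -0.798
[-2.61, -1.8, 0.0] rot -0.912
[-3.01, -1.82, 0.0] rot -1.027
[-3.41, -1.8, 0.0] rot -1.141
```

Request:
play_rows:
  targets:
    - {"linear":[-0.24,-0.42,0],"grip":196,"delta_rot":[0,0,-0.111]}
    - {"linear":[-0.5,-0.74,0],"grip":196,"delta_rot":[0,0,-0.225]}
    - {"linear":[-0.79,-1.01,0],"grip":196,"delta_rot":[0,0,-0.34]}
    - {"linear":[-1.12,-1.25,0],"grip":196,"delta_rot":[0,0,-0.454]}
    - {"linear":[-1.46,-1.45,0],"grip":196,"delta_rot":[0,0,-0.569]}
    - {"linear":[-1.83,-1.61,0],"grip":196,"delta_rot":[0,0,-0.683]}
    - {"linear":[-2.22,-1.72,0],"grip":196,"delta_rot":[0,0,-0.798]}
    - {"linear":[-2.61,-1.8,0],"grip":196,"delta_rot":[0,0,-0.912]}
    - {"linear":[-3.01,-1.82,0],"grip":196,"delta_rot":[0,0,-1.027]}
    - {"linear":[-3.4,-1.8,0],"grip":196,"delta_rot":[0,0,-1.141]}

```text
time: 7.8
ee_pos: [0.5496, -0.0676, 0.0993]
tcp_rot: [179.7, -0.0, 83.6]
wrist_force: [5.8, 0.3, -4.8]
opening: 0.0196
grasp_force: 2.8
```

Request:
play_rows:
  targets:
    - {"linear":[0,0,0],"grip":196,"delta_rot":[0,0,0]}
    - {"linear":[0,0,0],"grip":196,"delta_rot":[0,0,0]}

```text
time: 8.0
ee_pos: [0.5492, -0.0677, 0.099]
tcp_rot: [179.8, 0.0, 84.0]
wrist_force: [2.1, -0.1, 2.4]
opening: 0.0198
grasp_force: 1.5
```

```bash
python3 plan.py 3 -96.2 -96.2 1;python3 plan.py 2 -121.5 -121.5 1 .16
```

```text
t 8.0 pos [ 0.5492 -0.0677  0.099 ] yaw 84.0 open 0.0198 phi -94.3 r 0.0351 lag 4.8 axis [ 0.5518 -0.0328] Ftan -2.05 F [ 2.1 -0.1  2.4]
[-0.11, 0.02, 0.0] rot -0.003
t 8.0 pos [ 0.5492 -0.0677  0.099 ] yaw 84.0 open 0.0198 phi -69.9 r 0.1309 lag 4.8 axis [0.5042 0.0552] Ftan -1.91 F [ 2.1 -0.1  2.4]
[-6.32, 9.31, 6.1] rot -0.445
```

Request:
play_rows:
  targets:
    - {"linear":[0,0,0],"grip":165,"delta_rot":[0,0,0]}
    - {"linear":[0,0,1],"grip":165,"delta_rot":[0,0,0]}
    - {"linear":[0,0,4],"grip":165,"delta_rot":[0,0,-0.05]}
    - {"linear":[-1.5,2,6.1],"grip":165,"delta_rot":[0,0,-0.18]}
    - {"linear":[-3.5,5,6.1],"grip":165,"delta_rot":[0,0,-0.3]}
    - {"linear":[-5.5,8,6.1],"grip":165,"delta_rot":[0,0,-0.4]}
    - {"linear":[-6.32,9.3,6.1],"grip":165,"delta_rot":[0,0,-0.445]}
    - {"linear":[-6.32,9.3,6.1],"grip":165,"delta_rot":[0,0,-0.445]}
    - {"linear":[-6.32,9.3,5],"grip":165,"delta_rot":[0,0,-0.445]}

```text
time: 8.9
ee_pos: [0.4856, 0.0256, 0.1484]
tcp_rot: [179.9, -0.1, 58.5]
wrist_force: [-0.1, -0.8, -1.3]
opening: 0.0303
grasp_force: 0.0
```

```bash
python3 plan.py 2 -121.5 -121.5 1 .098
```

```text
t 8.9 pos [0.4856 0.0256 0.1484] yaw 58.5 open 0.0303 phi -122.2 r 0.035 lag 13.5 axis [0.5042 0.0552] Ftan -0.34 F [-0.1 -0.8 -1.3]
[0.03, -0.02, -5.04] rot 0.001
```

Request:
play_rows:
  targets:
    - {"linear":[0.02,-0.02,-2],"grip":165,"delta_rot":[0,0,0]}
    - {"linear":[0.02,-0.02,-5],"grip":165,"delta_rot":[0,0,0]}
    - {"linear":[0.02,-0.02,-5],"grip":196,"delta_rot":[0,0,0]}
    - {"linear":[0.02,-0.02,-5],"grip":196,"delta_rot":[0,0,0]}

```text
time: 9.3
ee_pos: [0.4847, 0.0247, 0.0966]
tcp_rot: [-179.9, 0.1, 58.3]
wrist_force: [0.2, -0.4, 0.5]
opening: 0.0197
grasp_force: 0.0
```

```bash
python3 plan.py 2 -121.5 -186.3 10
```

```text
t 9.3 pos [0.4847 0.0247 0.0966] yaw 58.3 open 0.0197 phi -122.6 r 0.0362 lag 4.7 axis [0.5042 0.0552] Ftan -0.38 F [ 0.2 -0.4  0.5]
[-0.2, 0.29, 0.0] rot -0.11
[-0.5, 0.55, 0.0] rot -0.223
[-0.76, 0.84, 0.0] rot -0.336
[-1.0, 1.17, 0.0] rot -0.449
[-1.19, 1.51, 0.0] rot -0.562
[-1.34, 1.87, 0.0] rot -0.675
[-1.46, 2.25, 0.0] rot -0.788
[-1.52, 2.64, 0.0] rot -0.901
[-1.55, 3.04, 0.0] rot -1.015
[-1.53, 3.43, 0.0] rot -1.128
```

Request:
play_rows:
  targets:
    - {"linear":[-0.25,0.26,0],"grip":196,"delta_rot":[0,0,-0.11]}
    - {"linear":[-0.55,0.52,0],"grip":196,"delta_rot":[0,0,-0.223]}
    - {"linear":[-0.81,0.81,0],"grip":196,"delta_rot":[0,0,-0.336]}
    - {"linear":[-1.05,1.14,0],"grip":196,"delta_rot":[0,0,-0.449]}
    - {"linear":[-1.24,1.48,0],"grip":196,"delta_rot":[0,0,-0.562]}
    - {"linear":[-1.39,1.84,0],"grip":196,"delta_rot":[0,0,-0.675]}
    - {"linear":[-1.51,2.22,0],"grip":196,"delta_rot":[0,0,-0.788]}
    - {"linear":[-1.57,2.61,0],"grip":196,"delta_rot":[0,0,-0.901]}
    - {"linear":[-1.6,3.01,0],"grip":196,"delta_rot":[0,0,-1.015]}
    - {"linear":[-1.58,3.4,0],"grip":196,"delta_rot":[0,0,-1.128]}

```text
time: 10.3
ee_pos: [0.4699, 0.001, 0.0994]
tcp_rot: [-177.1, -0.2, -1.5]
wrist_force: [1.0, -0.6, 0.8]
opening: 0.0198
grasp_force: 0.0
```

Request:
play_rows:
  targets:
    - {"linear":[0,0,0],"grip":196,"delta_rot":[0,0,0]}
    - {"linear":[0,0,0],"grip":196,"delta_rot":[0,0,0]}

```text
time: 10.5
ee_pos: [0.468, -0.001, 0.0981]
tcp_rot: [-177.4, 0.0, -1.6]
wrist_force: [0.3, 0.3, 0.0]
opening: 0.0195
grasp_force: 0.0
```

```bash
python3 plan.py 2 -186.3 -186.3 1;python3 plan.py 4 56.3 56.3 1 .16
```

```text
t 10.5 pos [ 0.468  -0.001   0.0981] yaw -1.6 open 0.0195 phi -122.8 r 0.0668 lag 4.5 axis [0.5042 0.0552] Ftan -0.07 F [0.3 0.3 0. ]
[0.14, 6.0, 0.0] rot -0.082
t 10.5 pos [ 0.468  -0.001   0.0981] yaw -1.6 open 0.0195 phi -174.8 r 0.1725 lag 4.5 axis [0.6398 0.0148] Ftan 0.28 F [0.3 0.3 0. ]
[19.11, 4.49, 6.19] rot 1.011
```

```bash
python3 -c "
from h import *
o=bot.get_obs();print(o)
p=bot.camera('wrist');cv2.imwrite('pics/w2.png',cv2.cvtColor(p['color'],cv2.COLOR_RGB2BGR))"
```

```text
{'time': 10.5, 'q': array([ -1.69356953,  -6.79505711, -16.2931492 ,  80.5140725 ,
         2.58625742, 179.91300427]), 'qd': array([ 1.56217709,  0.19281806, -0.47777613, -0.19832428,  0.03052358,
        0.15480301]), 'joint_efforts': array([-1.09417778e+00, -3.94402313e+01,  4.68751037e+01,  3.39458871e-02,
        1.38619342e-01, -6.93038062e-03]), 'ee_pos': array([ 0.46802396, -0.00097227,  0.09813485]), 'tcp_rot': array([-1.77413727e+02,  8.23904039e-03, -1.60666241e+00]), 'wrist_force': array([0.28019555, 0.30979624, 0.01405522]), 'torque': array([ 0.02697831, -0.03536891,  0.00302439]), 'grasp_force': 0.0, 'opening': 0.019482780679526863}
```

View pics/w2.png

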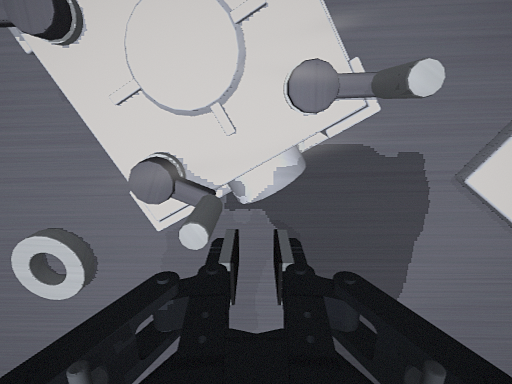

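The last joint hit its limit, so the fingers slid off post_2 and now stand free beside it. In the picture the hub is at (155,180) and the post at (195,235). The rule is q6 = 180 + q1 − yaw, so I'll lift, level the tool and rotate the other way round.

Request:
play_rows:
  targets:
    - {"linear":[0,0,2],"grip":165,"delta_rot":[0,0,0]}
    - {"linear":[0,0,6],"grip":165,"delta_rot":[0,0,0]}
    - {"linear":[0,0,10],"grip":165,"delta_rot":[-0.045,0,0]}
    - {"linear":[0,0,14],"grip":165,"delta_rot":[-0.045,0,0]}
    - {"linear":[0,0,15],"grip":165,"delta_rot":[-0.045,0,0]}
    - {"linear":[0,0,15],"grip":165,"delta_rot":[-0.045,0,0]}

```text
time: 11.15
ee_pos: [0.4681, -0.0067, 0.2487]
tcp_rot: [-179.7, -0.2, -1.0]
wrist_force: [-0.5, -0.2, -1.4]
opening: 0.03
grasp_force: 0.0
```

Request:
play_rows:
  targets:
    - {"linear":[1,1,0],"grip":165,"delta_rot":[0,0,0.15]}
    - {"linear":[1.5,3,0],"grip":165,"delta_rot":[0,0,0.3]}
    - {"linear":[1.8,5,0],"grip":165,"delta_rot":[0,0,0.45]}
    - {"linear":[1.8,5,0],"grip":165,"delta_rot":[0,0,0.6]}
    - {"linear":[1.8,5,0],"grip":165,"delta_rot":[0,0,0.75]}
    - {"linear":[1.8,5,0],"grip":165,"delta_rot":[0,0,0.9]}
    - {"linear":[1.8,5,0],"grip":165,"delta_rot":[0,0,1.05]}
    - {"linear":[1.8,5,0],"grip":165,"delta_rot":[0,0,1.2]}
    - {"linear":[1.8,5,0],"grip":165,"delta_rot":[0,0,1.35]}
    - {"linear":[1.8,5,0],"grip":165,"delta_rot":[0,0,1.5]}

```text
time: 12.15
ee_pos: [0.4848, 0.0429, 0.245]
tcp_rot: [-179.5, 0.1, 85.3]
wrist_force: [-0.5, 1.2, -0.5]
opening: 0.0299
grasp_force: 0.0
```

Request:
play_rows:
  targets:
    - {"linear":[0,0,0],"grip":165,"delta_rot":[0,0,0.15]}
    - {"linear":[0,0,0],"grip":165,"delta_rot":[0,0,0.3]}
    - {"linear":[0,0,0],"grip":165,"delta_rot":[0,0,0.45]}
    - {"linear":[0,0,0],"grip":165,"delta_rot":[0,0,0.6]}
    - {"linear":[0,0,0],"grip":165,"delta_rot":[0,0,0.75]}
    - {"linear":[0,0,0],"grip":165,"delta_rot":[0,0,0.9]}
    - {"linear":[0,0,0],"grip":165,"delta_rot":[0,0,1.05]}
    - {"linear":[0,0,0],"grip":165,"delta_rot":[0,0,1.2]}
    - {"linear":[0,0,0],"grip":165,"delta_rot":[0,0,1.35]}
    - {"linear":[0,0,0],"grip":165,"delta_rot":[0,0,1.5]}

```text
time: 13.15
ee_pos: [0.4847, 0.043, 0.245]
tcp_rot: [-179.6, -0.1, 171.2]
wrist_force: [0.4, 0.1, -0.4]
opening: 0.0302
grasp_force: 0.0
```

```bash
cat > posts.py <<'E'
from h import *
import sys
C=np.array([.572,.035]);Y=28.4
def cloud(n):
    p=bot.camera(n);f,cx,cy=intr(p);v,u=np.mgrid[:384,:512];d=p["range_z"]
    P=np.stack([(u-cx)/f*d,-(v-cy)/f*d,-d,np.ones_like(d)],-1)@np.linalg.inv(p["world_to_cam"]).T
    return p,P[...,:3],d
for cam in sys.argv[1:]:
    p,P,d=cloud(cam)
    near=(d>0)&(np.hypot(P[...,0]-C[0],P[...,1]-C[1])<.125)&(P[...,2]>.117)&(P[...,2]<.136)
    n,l,s,c=cv2.connectedComponentsWithStats(near.astype(np.uint8))
    for i in range(1,n):
        if s[i,4]<12: continue
        q=P[l==i];q=q[q[:,2]>q[:,2].max()-.004];m=np.r_[(q.min(0)+q.max(0))/2]
        for k in range(1,5):
            a=np.radians(Y+45+90*(k-1));A=C+.0707*np.array([np.cos(a),np.sin(a)]);r=m[:2]-A
            if abs(np.linalg.norm(r)-.035)<.006: print(cam,"nut",k,"post",m.round(4),"ztop",np.median(q[:,2]).round(4),"size",np.ptp(q,axis=0).round(3),"ang",np.degrees(np.arctan2(r[1],r[0])).round(1),"r",np.linalg.norm(r).round(4))
o=bot.get_obs();print(o["time"],o["ee_pos"].round(4),o["tcp_rot"].round(1),o["q"].round(1))
E
python3 posts.py wrist side scene
```

```text
wrist nut 2 post [0.4899 0.0238 0.1323] ztop 0.1328 size [0.013 0.013 0.004] ang -114.5 r 0.0345
wrist nut 3 post [ 0.5517 -0.0671  0.1296] ztop 0.1298 size [0.014 0.013 0.004] ang -90.2 r 0.0343
wrist nut 1 post [0.592  0.1379 0.1297] ztop 0.1297 size [0.014 0.013 0.004] ang 90.4 r 0.0352
wrist nut 4 post [0.6557 0.0438 0.1319] ztop 0.1317 size [0.006 0.013 0.004] ang 61.2 r 0.0331
side nut 3 post [ 0.5515 -0.0653  0.131 ] ztop 0.1312 size [0.011 0.011 0.004] ang -90.5 r 0.0326
side nut 4 post [0.6598 0.0439 0.1322] ztop 0.1327 size [0.012 0.012 0.004] ang 55.5 r 0.0353
side nut 2 post [0.4901 0.0237 0.1339] ztop 0.1338 size [0.012 0.01  0.004] ang -114.3 r 0.0345
side nut 1 post [0.592  0.1376 0.1305] ztop 0.1307 size [0.013 0.013 0.004] ang 90.3 r 0.0349
scene nut 2 post [0.4939 0.0245 0.1306] ztop 0.1306 size [0.013 0.011 0.004] ang -108.7 r 0.0324
scene nut 1 post [0.5968 0.1394 0.1282] ztop 0.1285 size [0.014 0.013 0.004] ang 82.8 r 0.0369
scene nut 3 post [ 0.5563 -0.067   0.1283] ztop 0.1286 size [0.017 0.008 0.004] ang -82.5 r 0.0345
scene nut 4 post [0.6649 0.0443 0.1304] ztop 0.1306 size [0.011 0.01  0.004] ang 49.6 r 0.0387
13.3 [0.4848 0.0429 0.2454] [-1.796e+02 -1.000e-01  1.707e+02] [ 5.2 -3.2  3.4 96.7 -0.3 14.6]
```

Request:
play_rows:
  targets:
    - {"linear":[0,-0.5,-1],"grip":165,"delta_rot":[0,0,0.15]}
    - {"linear":[0.2,-1,-3],"grip":165,"delta_rot":[0,0,0.3]}
    - {"linear":[0.4,-1.5,-5],"grip":165,"delta_rot":[0,0,0.45]}
    - {"linear":[0.5,-1.94,-7],"grip":165,"delta_rot":[0,0,0.6]}
    - {"linear":[0.5,-1.94,-8],"grip":165,"delta_rot":[0,0,0.75]}
    - {"linear":[0.5,-1.94,-9],"grip":165,"delta_rot":[0,0,0.9]}
    - {"linear":[0.5,-1.94,-9],"grip":165,"delta_rot":[0,0,1.05]}
    - {"linear":[0.5,-1.94,-9],"grip":165,"delta_rot":[0,0,1.2]}
    - {"linear":[0.5,-1.94,-9],"grip":165,"delta_rot":[0,0,1.307]}
    - {"linear":[0.5,-1.94,-9],"grip":165,"delta_rot":[0,0,1.307]}

```text
time: 14.3
ee_pos: [0.4899, 0.0233, 0.1561]
tcp_rot: [-179.7, 0.0, -114.4]
wrist_force: [0.2, -0.8, -0.7]
opening: 0.03
grasp_force: 0.0
```

Request:
play_rows:
  targets:
    - {"linear":[0,0,-3],"grip":165,"delta_rot":[0,0,0]}
    - {"linear":[0,0,-5.7],"grip":165,"delta_rot":[0,0,0]}
    - {"linear":[0,0,-5.7],"grip":196,"delta_rot":[0,0,0]}
    - {"linear":[0,0,-5.7],"grip":196,"delta_rot":[0,0,0]}

```text
time: 14.7
ee_pos: [0.4899, 0.0233, 0.1]
tcp_rot: [-179.7, 0.0, -114.5]
wrist_force: [-0.2, -0.0, 0.2]
opening: 0.0197
grasp_force: 0.0
```

```bash
python3 plan.py 2 -114.4 -184.5 10
```

```text
t 14.7 pos [0.4899 0.0233 0.1   ] yaw -114.5 open 0.0197 phi -114.2 r 0.035 lag 4.6 axis [0.5042 0.0552] Ftan 0.18 F [-0.2 -0.   0.2]
[-0.39, 0.21, 0.0] rot -0.121
[-0.74, 0.45, 0.0] rot -0.244
[-1.06, 0.74, 0.0] rot -0.366
[-1.34, 1.06, 0.0] rot -0.488
[-1.58, 1.41, 0.0] rot -0.611
[-1.77, 1.8, 0.0] rot -0.733
[-1.92, 2.2, 0.0] rot -0.855
[-2.01, 2.61, 0.0] rot -0.978
[-2.06, 3.04, 0.0] rot -1.1
[-2.05, 3.47, 0.0] rot -1.222
```

Request:
play_rows:
  targets:
    - {"linear":[-0.39,0.21,0],"grip":196,"delta_rot":[0,0,-0.121]}
    - {"linear":[-0.74,0.45,0],"grip":196,"delta_rot":[0,0,-0.244]}
    - {"linear":[-1.06,0.74,0],"grip":196,"delta_rot":[0,0,-0.366]}
    - {"linear":[-1.34,1.06,0],"grip":196,"delta_rot":[0,0,-0.488]}
    - {"linear":[-1.58,1.41,0],"grip":196,"delta_rot":[0,0,-0.611]}
    - {"linear":[-1.77,1.8,0],"grip":196,"delta_rot":[0,0,-0.733]}
    - {"linear":[-1.92,2.2,0],"grip":196,"delta_rot":[0,0,-0.855]}
    - {"linear":[-2.01,2.61,0],"grip":196,"delta_rot":[0,0,-0.978]}
    - {"linear":[-2.06,3.04,0],"grip":196,"delta_rot":[0,0,-1.1]}
    - {"linear":[-2.05,3.47,0],"grip":196,"delta_rot":[0,0,-1.222]}

```text
time: 15.7
ee_pos: [0.4697, 0.0573, 0.101]
tcp_rot: [-179.6, 0.1, 175.2]
wrist_force: [-1.6, -5.1, -5.3]
opening: 0.0195
grasp_force: 2.7
```

Request:
play_rows:
  targets:
    - {"linear":[0,0,0],"grip":196,"delta_rot":[0,0,0]}
    - {"linear":[0,0,0],"grip":196,"delta_rot":[0,0,0]}

```text
time: 15.9
ee_pos: [0.47, 0.0578, 0.1009]
tcp_rot: [-179.7, 0.1, 175.8]
wrist_force: [-2.7, -3.2, 1.5]
opening: 0.0199
grasp_force: 1.4
```

```bash
python3 plan.py 2 -184.5 -184.5 1;python3 plan.py 4 56 56 1 .16
```

```text
t 15.9 pos [0.47   0.0578 0.1009] yaw 175.8 open 0.0199 phi 175.7 r 0.0344 lag 4.8 axis [0.5042 0.0552] Ftan -3.35 F [-2.7 -3.2  1.5]
[-0.06, 0.02, 0.0] rot -0.006
t 15.9 pos [0.47   0.0578 0.1009] yaw 175.8 open 0.0199 phi 165.8 r 0.1751 lag 4.8 axis [0.6398 0.0148] Ftan -3.72 F [-2.7 -3.2  1.5]
[18.93, -1.4, 5.91] rot 1.05
```

Request:
play_rows:
  targets:
    - {"linear":[0,0,0],"grip":165,"delta_rot":[0,0,0]}
    - {"linear":[0,0,1],"grip":165,"delta_rot":[0,0,0]}
    - {"linear":[0,0,5],"grip":165,"delta_rot":[0,0,0.1]}
    - {"linear":[3,0,5.9],"grip":165,"delta_rot":[0,0,0.25]}
    - {"linear":[7,-0.5,5.9],"grip":165,"delta_rot":[0,0,0.4]}
    - {"linear":[11,-0.8,5.9],"grip":165,"delta_rot":[0,0,0.55]}
    - {"linear":[15,-1.2,5.9],"grip":165,"delta_rot":[0,0,0.7]}
    - {"linear":[18,-1.4,5.9],"grip":165,"delta_rot":[0,0,0.85]}
    - {"linear":[18.93,-1.4,5.9],"grip":165,"delta_rot":[0,0,1]}
    - {"linear":[18.93,-1.4,5.9],"grip":165,"delta_rot":[0,0,1.05]}

```text
time: 16.9
ee_pos: [0.6606, 0.0438, 0.1587]
tcp_rot: [-179.7, 0.1, -123.8]
wrist_force: [0.1, 0.7, 0.1]
opening: 0.0303
grasp_force: 0.0
```

```bash
python3 plan.py 4 56 56 1 .1
```

```text
t 16.9 pos [0.6606 0.0438 0.1587] yaw -123.8 open 0.0303 phi 54.3 r 0.0357 lag 13.4 axis [0.6398 0.0148] Ftan -0.35 F [0.1 0.7 0.1]
[-0.13, -0.0, -5.87] rot -0.004
```

Request:
play_rows:
  targets:
    - {"linear":[-0.1,0,-3],"grip":165,"delta_rot":[0,0,0]}
    - {"linear":[-0.1,0,-5.9],"grip":165,"delta_rot":[0,0,0]}
    - {"linear":[-0.1,0,-5.9],"grip":196,"delta_rot":[0,0,0]}
    - {"linear":[-0.1,0,-5.9],"grip":196,"delta_rot":[0,0,0]}

```text
time: 17.3
ee_pos: [0.6581, 0.044, 0.1008]
tcp_rot: [-179.7, 0.0, -124.1]
wrist_force: [1.0, -0.2, 1.0]
opening: 0.0198
grasp_force: 0.0
```

```bash
python3 plan.py 4 56 -4.6 10
```

```text
t 17.3 pos [0.6581 0.044  0.1008] yaw -124.1 open 0.0198 phi 57.9 r 0.0345 lag 4.7 axis [0.6398 0.0148] Ftan 0.97 F [ 1.  -0.2  1. ]
[0.42, -0.24, 0.0] rot -0.104
[0.69, -0.49, 0.0] rot -0.21
[0.93, -0.77, 0.0] rot -0.315
[1.14, -1.07, 0.0] rot -0.421
[1.32, -1.4, 0.0] rot -0.527
[1.46, -1.74, 0.0] rot -0.633
[1.57, -2.1, 0.0] rot -0.739
[1.64, -2.46, 0.0] rot -0.844
[1.67, -2.83, 0.0] rot -0.95
[1.66, -3.2, 0.0] rot -1.056
```

Request:
play_rows:
  targets:
    - {"linear":[0.35,-0.24,0],"grip":196,"delta_rot":[0,0,-0.104]}
    - {"linear":[0.62,-0.49,0],"grip":196,"delta_rot":[0,0,-0.21]}
    - {"linear":[0.86,-0.77,0],"grip":196,"delta_rot":[0,0,-0.315]}
    - {"linear":[1.07,-1.07,0],"grip":196,"delta_rot":[0,0,-0.421]}
    - {"linear":[1.25,-1.4,0],"grip":196,"delta_rot":[0,0,-0.527]}
    - {"linear":[1.39,-1.74,0],"grip":196,"delta_rot":[0,0,-0.633]}
    - {"linear":[1.5,-2.1,0],"grip":196,"delta_rot":[0,0,-0.739]}
    - {"linear":[1.57,-2.46,0],"grip":196,"delta_rot":[0,0,-0.844]}
    - {"linear":[1.6,-2.83,0],"grip":196,"delta_rot":[0,0,-0.95]}
    - {"linear":[1.59,-3.2,0],"grip":196,"delta_rot":[0,0,-1.056]}

```text
time: 18.3
ee_pos: [0.6745, 0.0128, 0.1019]
tcp_rot: [-179.8, 0.1, 175.2]
wrist_force: [-1.1, 4.0, -3.1]
opening: 0.0197
grasp_force: 2.3
```

Request:
play_rows:
  targets:
    - {"linear":[0,0,0],"grip":196,"delta_rot":[0,0,0]}
    - {"linear":[0,0,0],"grip":165,"delta_rot":[0,0,0]}
    - {"linear":[0,0,0.5],"grip":165,"delta_rot":[0,0,0]}
    - {"linear":[0,0,4],"grip":165,"delta_rot":[0,0,0]}
    - {"linear":[-2,2,6],"grip":165,"delta_rot":[0,0,0.05]}
    - {"linear":[-4,5,8],"grip":165,"delta_rot":[0,0,0.1]}
    - {"linear":[-6,8,9],"grip":165,"delta_rot":[0,0,0.2]}
    - {"linear":[-8,11,10],"grip":165,"delta_rot":[0,0,0.35]}
    - {"linear":[-8,12,10],"grip":165,"delta_rot":[0,0,0.5]}
    - {"linear":[-8,12,10],"grip":165,"delta_rot":[0,0,0.65]}

```text
time: 19.3
ee_pos: [0.5937, 0.1336, 0.2019]
tcp_rot: [-179.6, 0.2, -146.8]
wrist_force: [1.1, -0.3, -0.2]
opening: 0.0301
grasp_force: 0.0
```

```bash
python3 posts.py wrist side; python3 plan.py 1 90.3 90.3 1 .155
```

```text
wrist nut 3 post [ 0.5552 -0.0653  0.13  ] ztop 0.1296 size [0.008 0.011 0.004] ang -84.1 r 0.0327
wrist nut 2 post [0.4742 0.057  0.1293] ztop 0.129 size [0.005 0.007 0.004] ang 176.5 r 0.0301
wrist nut 4 post [0.6746 0.0148 0.1294] ztop 0.1297 size [0.014 0.013 0.004] ang 0.0 r 0.0349
wrist nut 1 post [0.5924 0.1381 0.1297] ztop 0.1298 size [0.013 0.013 0.004] ang 89.6 r 0.0353
side nut 3 post [ 0.552  -0.0672  0.1316] ztop 0.1312 size [0.008 0.012 0.004] ang -89.6 r 0.0345
side nut 2 post [0.4698 0.0552 0.1328] ztop 0.1315 size [0.011 0.01  0.004] ang -180.0 r 0.0344
side nut 1 post [0.5919 0.1371 0.1323] ztop 0.1313 size [0.011 0.012 0.004] ang 90.5 r 0.0344
19.4 [0.5939 0.1324 0.2011] [-1.796e+02  1.000e-01 -1.471e+02] [ 12.7  12.4  15.   92.4  -0.3 -20.2]
t 19.4 pos [0.5939 0.1324 0.2011] yaw -147.1 open 0.0299 phi 86.6 r 0.0297 lag 13.1 axis [0.5922 0.1028] Ftan 0.57 F [ 0.6 -0.1 -0.4]
[-0.19, 0.54, -4.61] rot 1.002
```

Request:
play_rows:
  targets:
    - {"linear":[-0.1,0.3,-1],"grip":165,"delta_rot":[0,0,0.15]}
    - {"linear":[-0.19,0.5,-2],"grip":165,"delta_rot":[0,0,0.3]}
    - {"linear":[-0.19,0.54,-3],"grip":165,"delta_rot":[0,0,0.45]}
    - {"linear":[-0.19,0.54,-4],"grip":165,"delta_rot":[0,0,0.6]}
    - {"linear":[-0.19,0.54,-4.4],"grip":165,"delta_rot":[0,0,0.75]}
    - {"linear":[-0.19,0.54,-4.6],"grip":165,"delta_rot":[0,0,0.9]}
    - {"linear":[-0.19,0.54,-5],"grip":165,"delta_rot":[0,0,1]}
    - {"linear":[-0.19,0.54,-8],"grip":165,"delta_rot":[0,0,1]}
    - {"linear":[-0.19,0.54,-10.3],"grip":165,"delta_rot":[0,0,1]}
    - {"linear":[-0.19,0.54,-10.3],"grip":196,"delta_rot":[0,0,1]}

```text
time: 20.4
ee_pos: [0.5906, 0.1365, 0.0939]
tcp_rot: [-179.9, -0.0, -90.3]
wrist_force: [-0.1, -0.8, -0.3]
opening: 0.0204
grasp_force: 0.0
```

```bash
python3 plan.py 1 90.2 65 7;python3 plan.py 1 90.2 20 28
```

```text
t 20.4 pos [0.5906 0.1365 0.0939] yaw -90.3 open 0.0204 phi 92.7 r 0.0338 lag 5.2 axis [0.5922 0.1028] Ftan -0.18 F [-0.1 -0.8 -0.3]
[0.37, 0.12, 0.0] rot -0.054
[0.59, 0.1, 0.0] rot -0.117
[0.8, 0.07, 0.0] rot -0.179
[1.02, 0.02, 0.0] rot -0.242
[1.23, -0.04, 0.0] rot -0.305
[1.44, -0.11, 0.0] rot -0.368
[1.64, -0.2, 0.0] rot -0.431
t 20.4 pos [0.5906 0.1365 0.0939] yaw -90.3 open 0.0204 phi 92.7 r 0.0338 lag 5.2 axis [0.5922 0.1028] Ftan -0.18 F [-0.1 -0.8 -0.3]
[0.3, 0.12, 0.0] rot -0.035
[0.45, 0.12, 0.0] rot -0.078
[0.61, 0.1, 0.0] rot -0.122
[0.76, 0.08, 0.0] rot -0.166
[0.91, 0.05, 0.0] rot -0.21
[1.06, 0.01, 0.0] rot -0.253
[1.2, -0.03, 0.0] rot -0.297
[1.35, -0.08, 0.0] rot -0.341
[1.49, -0.14, 0.0] rot -0.385
[1.63, -0.2, 0.0] rot -0.428
[1.77, -0.26, 0.0] rot -0.472
[1.9, -0.34, 0.0] rot -0.516
[2.03, -0.42, 0.0] rot -0.56
[2.16, -0.5, 0.0] rot -0.603
[2.29, -0.59, 0.0] rot -0.647
[2.41, -0.69, 0.0] rot -0.691
[2.52, -0.79, 0.0] rot -0.735
[2.63, -0.89, 0.0] rot -0.778
[2.74, -1.0, 0.0] rot -0.822
[2.84, -1.12, 0.0] rot -0.866
[2.93, -1.24, 0.0] rot -0.91
[3.03, -1.36, 0.0] rot -0.954
[3.11, -1.49, 0.0] rot -0.997
[3.19, -1.62, 0.0] rot -1.041
[3.26, -1.76, 0.0] rot -1.085
[3.33, -1.89, 0.0] rot -1.129
[3.39, -2.03, 0.0] rot -1.172
[3.45, -2.18, 0.0] rot -1.216
```

Request:
play_rows:
  targets:
    - {"linear":[0.47,0,0],"grip":196,"delta_rot":[0,0,-0.117]}
    - {"linear":[0.79,-0.07,0],"grip":196,"delta_rot":[0,0,-0.21]}
    - {"linear":[1.09,-0.15,0],"grip":196,"delta_rot":[0,0,-0.297]}
    - {"linear":[1.37,-0.26,0],"grip":196,"delta_rot":[0,0,-0.385]}
    - {"linear":[1.37,-0.26,0],"grip":196,"delta_rot":[0,0,-0.385]}
    - {"linear":[1.44,-0.29,0],"grip":196,"delta_rot":[0,0,-0.406]}
    - {"linear":[1.51,-0.32,0],"grip":196,"delta_rot":[0,0,-0.428]}

```text
time: 21.1
ee_pos: [0.6065, 0.1341, 0.0973]
tcp_rot: [-179.7, 0.0, -114.6]
wrist_force: [-5.2, 2.3, -3.6]
opening: 0.0198
grasp_force: 2.5
```

```bash
python3 plan.py 1 65.8 20.8 18
```

```text
t 21.1 pos [0.6065 0.1341 0.0973] yaw -114.6 open 0.0198 phi 65.4 r 0.0345 lag 4.8 axis [0.5922 0.1028] Ftan -5.7 F [-5.2  2.3 -3.6]
[0.14, -0.01, 0.0] rot -0.036
[0.27, -0.08, 0.0] rot -0.08
[0.41, -0.16, 0.0] rot -0.124
[0.53, -0.24, 0.0] rot -0.167
[0.66, -0.33, 0.0] rot -0.211
[0.78, -0.42, 0.0] rot -0.254
[0.9, -0.52, 0.0] rot -0.298
[1.01, -0.63, 0.0] rot -0.342
[1.11, -0.74, 0.0] rot -0.385
[1.22, -0.85, 0.0] rot -0.429
[1.31, -0.97, 0.0] rot -0.473
[1.41, -1.09, 0.0] rot -0.516
[1.49, -1.21, 0.0] rot -0.56
[1.57, -1.34, 0.0] rot -0.604
[1.65, -1.48, 0.0] rot -0.647
[1.72, -1.61, 0.0] rot -0.691
[1.78, -1.75, 0.0] rot -0.734
[1.84, -1.89, 0.0] rot -0.778
```

Request:
play_rows:
  targets:
    - {"linear":[0.1,-0.04,0],"grip":196,"delta_rot":[0,0,-0.036]}
    - {"linear":[0.25,-0.1,0],"grip":196,"delta_rot":[0,0,-0.08]}
    - {"linear":[0.38,-0.18,0],"grip":196,"delta_rot":[0,0,-0.124]}

```text
time: 21.4
ee_pos: [0.6103, 0.1323, 0.0974]
tcp_rot: [-179.7, -0.0, -121.8]
wrist_force: [-5.4, 1.0, -4.8]
opening: 0.02
grasp_force: 2.6
```

Request:
play_rows:
  targets:
    - {"linear":[0.13,-0.08,0],"grip":196,"delta_rot":[0,0,-0.043]}
    - {"linear":[0.25,-0.17,0],"grip":196,"delta_rot":[0,0,-0.087]}

```text
time: 21.6
ee_pos: [0.6128, 0.1307, 0.0973]
tcp_rot: [-179.7, -0.0, -126.8]
wrist_force: [-4.7, 2.3, -3.2]
opening: 0.0202
grasp_force: 2.6
```

```bash
python3 plan.py 1 53.7 20.8 15
```

```text
t 21.6 pos [0.6128 0.1307 0.0973] yaw -126.8 open 0.0202 phi 53.6 r 0.0347 lag 5.1 axis [0.5922 0.1028] Ftan -5.14 F [-4.7  2.3 -3.2]
[0.12, -0.05, 0.0] rot -0.03
[0.22, -0.14, 0.0] rot -0.069
[0.32, -0.23, 0.0] rot -0.107
[0.42, -0.32, 0.0] rot -0.145
[0.51, -0.42, 0.0] rot -0.183
[0.6, -0.52, 0.0] rot -0.222
[0.68, -0.62, 0.0] rot -0.26
[0.76, -0.73, 0.0] rot -0.298
[0.84, -0.84, 0.0] rot -0.337
[0.91, -0.95, 0.0] rot -0.375
[0.98, -1.07, 0.0] rot -0.413
[1.05, -1.18, 0.0] rot -0.451
[1.11, -1.3, 0.0] rot -0.49
[1.16, -1.43, 0.0] rot -0.528
[1.21, -1.55, 0.0] rot -0.566
```

Request:
play_rows:
  targets:
    - {"linear":[0.12,-0.07,0],"grip":196,"delta_rot":[0,0,-0.03]}
    - {"linear":[0.22,-0.15,0],"grip":196,"delta_rot":[0,0,-0.069]}
    - {"linear":[0.32,-0.24,0],"grip":196,"delta_rot":[0,0,-0.107]}

```text
time: 21.9
ee_pos: [0.6161, 0.1283, 0.0974]
tcp_rot: [-179.7, 0.0, -132.9]
wrist_force: [-5.2, 2.6, -3.6]
opening: 0.0201
grasp_force: 2.6
```

Request:
play_rows:
  targets:
    - {"linear":[0.1,-0.09,0],"grip":196,"delta_rot":[0,0,-0.038]}
    - {"linear":[0.19,-0.19,0],"grip":196,"delta_rot":[0,0,-0.076]}

```text
time: 22.1
ee_pos: [0.618, 0.1265, 0.0974]
tcp_rot: [-179.7, 0.0, -137.2]
wrist_force: [-5.4, 2.9, -4.3]
opening: 0.0196
grasp_force: 2.6
```

```bash
python3 plan.py 1 43.2 10 15
```

```text
t 22.1 pos [0.618  0.1265 0.0974] yaw -137.2 open 0.0196 phi 42.7 r 0.0351 lag 4.6 axis [0.5922 0.1028] Ftan -5.79 F [-5.4  2.9 -4.3]
[0.06, -0.08, 0.0] rot -0.031
[0.15, -0.18, 0.0] rot -0.07
[0.23, -0.29, 0.0] rot -0.108
[0.31, -0.4, 0.0] rot -0.147
[0.39, -0.51, 0.0] rot -0.186
[0.46, -0.63, 0.0] rot -0.224
[0.52, -0.75, 0.0] rot -0.263
[0.58, -0.87, 0.0] rot -0.302
[0.64, -0.99, 0.0] rot -0.34
[0.69, -1.12, 0.0] rot -0.379
[0.73, -1.24, 0.0] rot -0.418
[0.78, -1.37, 0.0] rot -0.456
[0.81, -1.5, 0.0] rot -0.495
[0.84, -1.63, 0.0] rot -0.533
[0.87, -1.77, 0.0] rot -0.572
```

Request:
play_rows:
  targets:
    - {"linear":[0.08,-0.09,0],"grip":196,"delta_rot":[0,0,-0.035]}
    - {"linear":[0.16,-0.19,0],"grip":196,"delta_rot":[0,0,-0.072]}
    - {"linear":[0.24,-0.3,0],"grip":196,"delta_rot":[0,0,-0.108]}

```text
time: 22.4
ee_pos: [0.6204, 0.1237, 0.0974]
tcp_rot: [-179.7, 0.0, -143.4]
wrist_force: [-4.9, 3.3, -4.3]
opening: 0.0199
grasp_force: 2.7
```

Request:
play_rows:
  targets:
    - {"linear":[0.08,-0.11,0],"grip":196,"delta_rot":[0,0,-0.039]}
    - {"linear":[0.15,-0.22,0],"grip":196,"delta_rot":[0,0,-0.078]}

```text
time: 22.6
ee_pos: [0.622, 0.1215, 0.0974]
tcp_rot: [-179.7, 0.0, -147.9]
wrist_force: [-3.6, 4.1, -3.7]
opening: 0.0196
grasp_force: 2.6
```

```bash
python3 plan.py 1 32.5 10 12
```

```text
t 22.6 pos [0.622  0.1215 0.0974] yaw -147.9 open 0.0196 phi 32.2 r 0.0352 lag 4.6 axis [0.5922 0.1028] Ftan -5.37 F [-3.6  4.1 -3.7]
[0.03, -0.09, 0.0] rot -0.026
[0.09, -0.19, 0.0] rot -0.059
[0.14, -0.29, 0.0] rot -0.092
[0.19, -0.4, 0.0] rot -0.124
[0.24, -0.5, 0.0] rot -0.157
[0.28, -0.61, 0.0] rot -0.19
[0.32, -0.71, 0.0] rot -0.223
[0.36, -0.82, 0.0] rot -0.255
[0.39, -0.93, 0.0] rot -0.288
[0.42, -1.04, 0.0] rot -0.321
[0.45, -1.15, 0.0] rot -0.353
[0.47, -1.27, 0.0] rot -0.386
```

Request:
play_rows:
  targets:
    - {"linear":[0.05,-0.09,0],"grip":196,"delta_rot":[0,0,-0.03]}
    - {"linear":[0.1,-0.19,0],"grip":196,"delta_rot":[0,0,-0.062]}
    - {"linear":[0.15,-0.29,0],"grip":196,"delta_rot":[0,0,-0.094]}

```text
time: 22.9
ee_pos: [0.6236, 0.1187, 0.0975]
tcp_rot: [-179.7, 0.0, -153.2]
wrist_force: [-3.5, 3.8, -4.2]
opening: 0.0196
grasp_force: 2.7
```

Request:
play_rows:
  targets:
    - {"linear":[0.05,-0.11,0],"grip":196,"delta_rot":[0,0,-0.033]}
    - {"linear":[0.09,-0.21,0],"grip":196,"delta_rot":[0,0,-0.066]}

```text
time: 23.1
ee_pos: [0.6246, 0.1166, 0.0975]
tcp_rot: [-179.7, 0.0, -157.0]
wrist_force: [-3.2, 5.2, -4.8]
opening: 0.02
grasp_force: 2.7
```

```bash
python3 plan.py 1 23.3 10 10
```

```text
t 23.1 pos [0.6246 0.1166 0.0975] yaw -157.0 open 0.02 phi 23.2 r 0.0352 lag 4.9 axis [0.5922 0.1028] Ftan -6.06 F [-3.2  5.2 -4.8]
[0.01, -0.08, 0.0] rot -0.018
[0.04, -0.15, 0.0] rot -0.041
[0.07, -0.23, 0.0] rot -0.064
[0.09, -0.31, 0.0] rot -0.087
[0.12, -0.38, 0.0] rot -0.11
[0.14, -0.46, 0.0] rot -0.134
[0.16, -0.54, 0.0] rot -0.157
[0.18, -0.62, 0.0] rot -0.18
[0.2, -0.7, 0.0] rot -0.203
[0.21, -0.78, 0.0] rot -0.226
```

Request:
play_rows:
  targets:
    - {"linear":[0.04,-0.1,0],"grip":196,"delta_rot":[0,0,-0.031]}
    - {"linear":[0.08,-0.21,0],"grip":196,"delta_rot":[0,0,-0.062]}

```text
time: 23.3
ee_pos: [0.6252, 0.1147, 0.0974]
tcp_rot: [-179.8, 0.0, -160.6]
wrist_force: [-3.4, 4.8, -4.7]
opening: 0.0196
grasp_force: 3.1
```

```bash
python3 plan.py 1 19.7 10 10 | head -3
```

```text
t 23.3 pos [0.6252 0.1147 0.0974] yaw -160.6 open 0.0196 phi 19.8 r 0.0351 lag 4.6 axis [0.5922 0.1028] Ftan -5.65 F [-3.4  4.8 -4.7]
[0.01, -0.07, 0.0] rot -0.012
[0.03, -0.12, 0.0] rot -0.029
```

Request:
play_rows:
  targets:
    - {"linear":[0.03,-0.1,0],"grip":196,"delta_rot":[0,0,-0.027]}
    - {"linear":[0.06,-0.19,0],"grip":196,"delta_rot":[0,0,-0.055]}

```text
time: 23.5
ee_pos: [0.6258, 0.1129, 0.0973]
tcp_rot: [-179.8, 0.0, -163.7]
wrist_force: [-3.4, 6.3, -4.6]
opening: 0.0199
grasp_force: 3.3
```

```bash
python3 plan.py 1 16.6 10 10 | head -3
```

```text
t 23.5 pos [0.6258 0.1129 0.0973] yaw -163.7 open 0.0199 phi 16.8 r 0.0351 lag 4.8 axis [0.5922 0.1028] Ftan -7.03 F [-3.4  6.3 -4.6]
[0.01, -0.05, 0.0] rot -0.006
[0.02, -0.09, 0.0] rot -0.018
```

Request:
play_rows:
  targets:
    - {"linear":[0.03,-0.1,0],"grip":196,"delta_rot":[0,0,-0.03]}
    - {"linear":[0.05,-0.2,0],"grip":196,"delta_rot":[0,0,-0.06]}
    - {"linear":[0.07,-0.26,0],"grip":196,"delta_rot":[0,0,-0.077]}

```text
time: 23.8
ee_pos: [0.6263, 0.1105, 0.0972]
tcp_rot: [-179.8, -0.0, -168.1]
wrist_force: [-5.0, 6.1, -5.2]
opening: 0.0199
grasp_force: 3.8
```

```bash
python3 plan.py 1 12.1 10 10 | head -3
```

```text
t 23.8 pos [0.6263 0.1105 0.0972] yaw -168.1 open 0.0199 phi 12.8 r 0.035 lag 4.8 axis [0.5922 0.1028] Ftan -7.01 F [-5.   6.1 -5.2]
[0.02, -0.05, 0.0] rot -0.0
[0.02, -0.07, 0.0] rot -0.004
```

Request:
play_rows:
  targets:
    - {"linear":[0.02,-0.1,0],"grip":196,"delta_rot":[0,0,-0.03]}
    - {"linear":[0.03,-0.2,0],"grip":196,"delta_rot":[0,0,-0.06]}
    - {"linear":[0.04,-0.27,0],"grip":196,"delta_rot":[0,0,-0.08]}

```text
time: 24.1
ee_pos: [0.6266, 0.1081, 0.0971]
tcp_rot: [-179.8, -0.0, -172.7]
wrist_force: [-4.8, 8.3, -5.6]
opening: 0.0197
grasp_force: 4.4
```

```bash
python3 plan.py 1 12.1 10 10 | head -1;python3 plan.py 3 -89.8 -89.8 1 .155|tail -1
```

```text
t 24.1 pos [0.6266 0.1081 0.0971] yaw -172.7 open 0.0197 phi 8.8 r 0.0348 lag 4.6 axis [0.5922 0.1028] Ftan -8.92 F [-4.8  8.3 -5.6]
[-7.46, -17.58, 5.79] rot 1.446
```

Request:
play_rows:
  targets:
    - {"linear":[0,0,0],"grip":165,"delta_rot":[0,0,0]}
    - {"linear":[0,0,1],"grip":165,"delta_rot":[0,0,0]}
    - {"linear":[0,0,5],"grip":165,"delta_rot":[0,0,0.15]}
    - {"linear":[-1.5,-3,5.8],"grip":165,"delta_rot":[0,0,0.3]}
    - {"linear":[-3,-7,5.8],"grip":165,"delta_rot":[0,0,0.45]}
    - {"linear":[-4.5,-11,5.8],"grip":165,"delta_rot":[0,0,0.6]}
    - {"linear":[-6,-14,5.8],"grip":165,"delta_rot":[0,0,0.75]}
    - {"linear":[-7.46,-17.58,5.8],"grip":165,"delta_rot":[0,0,0.9]}
    - {"linear":[-7.46,-17.58,5.8],"grip":165,"delta_rot":[0,0,1.05]}
    - {"linear":[-7.46,-17.58,5.8],"grip":165,"delta_rot":[0,0,1.2]}

```text
time: 25.1
ee_pos: [0.5529, -0.0707, 0.1571]
tcp_rot: [-179.5, 0.0, -103.7]
wrist_force: [0.7, 0.2, 0.2]
opening: 0.03
grasp_force: 0.0
```

Request:
play_rows:
  targets:
    - {"linear":[0,0,0],"grip":165,"delta_rot":[0,0,0.15]}
    - {"linear":[0,0,0],"grip":165,"delta_rot":[0,0,0.246]}

```text
time: 25.3
ee_pos: [0.5532, -0.0697, 0.1569]
tcp_rot: [-179.5, -0.0, -89.5]
wrist_force: [0.0, -0.0, -0.1]
opening: 0.0305
grasp_force: 0.0
```

```bash
python3 plan.py 3 -89.8 -89.8 1 .097
```

```text
t 25.3 pos [ 0.5532 -0.0697  0.1569] yaw -89.5 open 0.0305 phi -87.8 r 0.037 lag 13.7 axis [ 0.5518 -0.0328] Ftan -0.03 F [ 0.  -0.  -0.1]
[-0.13, 0.19, -5.99] rot -0.004
```

Request:
play_rows:
  targets:
    - {"linear":[-0.13,0.19,-3],"grip":165,"delta_rot":[0,0,0]}
    - {"linear":[-0.13,0.19,-6],"grip":165,"delta_rot":[0,0,0]}
    - {"linear":[-0.13,0.19,-6],"grip":196,"delta_rot":[0,0,0]}
    - {"linear":[-0.13,0.19,-6],"grip":196,"delta_rot":[0,0,0]}

```text
time: 25.7
ee_pos: [0.5517, -0.0674, 0.0965]
tcp_rot: [-179.6, 0.0, -89.9]
wrist_force: [0.4, 0.3, 0.7]
opening: 0.0199
grasp_force: 0.0
```

```bash
python3 plan.py 3 -89.8 -152.8 9
```

```text
t 25.7 pos [ 0.5517 -0.0674  0.0965] yaw -89.9 open 0.0199 phi -90.2 r 0.0346 lag 4.8 axis [ 0.5518 -0.0328] Ftan -0.45 F [0.4 0.3 0.7]
[-0.4, -0.01, 0.0] rot -0.121
[-0.82, 0.06, 0.0] rot -0.243
[-1.23, 0.19, 0.0] rot -0.365
[-1.62, 0.37, 0.0] rot -0.488
[-1.99, 0.59, 0.0] rot -0.61
[-2.32, 0.85, 0.0] rot -0.732
[-2.62, 1.16, 0.0] rot -0.854
[-2.88, 1.49, 0.0] rot -0.976
[-3.1, 1.86, 0.0] rot -1.098
```

Request:
play_rows:
  targets:
    - {"linear":[-0.4,-0.01,0],"grip":196,"delta_rot":[0,0,-0.121]}
    - {"linear":[-0.82,0.06,0],"grip":196,"delta_rot":[0,0,-0.243]}
    - {"linear":[-1.23,0.19,0],"grip":196,"delta_rot":[0,0,-0.365]}
    - {"linear":[-1.62,0.37,0],"grip":196,"delta_rot":[0,0,-0.488]}
    - {"linear":[-1.99,0.59,0],"grip":196,"delta_rot":[0,0,-0.61]}
    - {"linear":[-2.32,0.85,0],"grip":196,"delta_rot":[0,0,-0.732]}
    - {"linear":[-2.62,1.16,0],"grip":196,"delta_rot":[0,0,-0.854]}
    - {"linear":[-2.88,1.49,0],"grip":196,"delta_rot":[0,0,-0.976]}
    - {"linear":[-2.95,1.61,0],"grip":196,"delta_rot":[0,0,-1.016]}
    - {"linear":[-3.02,1.73,0],"grip":196,"delta_rot":[0,0,-1.057]}

```text
time: 26.7
ee_pos: [0.5223, -0.0509, 0.0973]
tcp_rot: [-179.5, 0.1, -150.6]
wrist_force: [1.1, -6.8, -4.8]
opening: 0.0198
grasp_force: 3.1
```

```bash
python3 plan.py 3 -150.5 -180 16
```

```text
t 26.7 pos [ 0.5223 -0.0509  0.0973] yaw -150.6 open 0.0198 phi -148.3 r 0.0346 lag 4.7 axis [ 0.5518 -0.0328] Ftan -6.36 F [ 1.1 -6.8 -4.8]
[-0.15, 0.19, 0.0] rot -0.031
[-0.2, 0.29, 0.0] rot -0.063
[-0.25, 0.4, 0.0] rot -0.095
[-0.3, 0.5, 0.0] rot -0.127
[-0.34, 0.6, 0.0] rot -0.16
[-0.37, 0.71, 0.0] rot -0.192
[-0.41, 0.82, 0.0] rot -0.224
[-0.44, 0.93, 0.0] rot -0.256
[-0.47, 1.04, 0.0] rot -0.288
[-0.49, 1.15, 0.0] rot -0.321
[-0.51, 1.26, 0.0] rot -0.353
[-0.52, 1.37, 0.0] rot -0.385
[-0.54, 1.48, 0.0] rot -0.417
[-0.55, 1.59, 0.0] rot -0.449
[-0.55, 1.7, 0.0] rot -0.481
[-0.55, 1.82, 0.0] rot -0.514
```

Request:
play_rows:
  targets:
    - {"linear":[-0.07,0.1,0],"grip":196,"delta_rot":[0,0,-0.031]}
    - {"linear":[-0.12,0.2,0],"grip":196,"delta_rot":[0,0,-0.063]}
    - {"linear":[-0.17,0.3,0],"grip":196,"delta_rot":[0,0,-0.095]}

```text
time: 27.0
ee_pos: [0.5206, -0.048, 0.0971]
tcp_rot: [-179.5, 0.1, -156.0]
wrist_force: [1.6, -6.6, -4.5]
opening: 0.0199
grasp_force: 3.1
```

Request:
play_rows:
  targets:
    - {"linear":[-0.05,0.1,0],"grip":196,"delta_rot":[0,0,-0.032]}
    - {"linear":[-0.09,0.2,0],"grip":196,"delta_rot":[0,0,-0.064]}

```text
time: 27.2
ee_pos: [0.5197, -0.046, 0.0971]
tcp_rot: [-179.5, 0.1, -159.7]
wrist_force: [2.7, -5.9, -5.7]
opening: 0.0197
grasp_force: 3.2
```

```bash
python3 plan.py 3 -160 -180 10
```

```text
t 27.2 pos [ 0.5197 -0.046   0.0971] yaw -159.7 open 0.0197 phi -157.6 r 0.0347 lag 4.7 axis [ 0.5518 -0.0328] Ftan -6.49 F [ 2.7 -5.9 -5.7]
[-0.12, 0.24, 0.0] rot -0.041
[-0.15, 0.36, 0.0] rot -0.076
[-0.18, 0.48, 0.0] rot -0.111
[-0.21, 0.59, 0.0] rot -0.146
[-0.24, 0.71, 0.0] rot -0.181
[-0.25, 0.84, 0.0] rot -0.215
[-0.27, 0.96, 0.0] rot -0.25
[-0.28, 1.08, 0.0] rot -0.285
[-0.29, 1.2, 0.0] rot -0.32
[-0.29, 1.32, 0.0] rot -0.355
```

Request:
play_rows:
  targets:
    - {"linear":[-0.04,0.11,0],"grip":196,"delta_rot":[0,0,-0.032]}
    - {"linear":[-0.08,0.22,0],"grip":196,"delta_rot":[0,0,-0.064]}
    - {"linear":[-0.12,0.33,0],"grip":196,"delta_rot":[0,0,-0.096]}

```text
time: 27.5
ee_pos: [0.5184, -0.0428, 0.097]
tcp_rot: [-179.5, 0.1, -165.2]
wrist_force: [1.7, -7.0, -5.9]
opening: 0.0199
grasp_force: 3.6
```

Request:
play_rows:
  targets:
    - {"linear":[-0.03,0.11,0],"grip":196,"delta_rot":[0,0,-0.032]}
    - {"linear":[-0.05,0.2,0],"grip":196,"delta_rot":[0,0,-0.06]}

```text
time: 27.7
ee_pos: [0.5179, -0.0409, 0.097]
tcp_rot: [-179.5, 0.1, -168.6]
wrist_force: [1.7, -7.7, -6.8]
opening: 0.0201
grasp_force: 4.1
```

```bash
python3 plan.py 3 -160 -180 1
```

```text
t 27.7 pos [ 0.5179 -0.0409  0.097 ] yaw -168.6 open 0.0201 phi -166.5 r 0.0348 lag 5.0 axis [ 0.5518 -0.0328] Ftan -7.88 F [ 1.7 -7.7 -6.8]
[-0.11, 0.82, 0.0] rot -0.199
```

Request:
play_rows:
  targets:
    - {"linear":[-0.02,0.1,0],"grip":196,"delta_rot":[0,0,-0.03]}
    - {"linear":[-0.04,0.2,0],"grip":196,"delta_rot":[0,0,-0.06]}
    - {"linear":[-0.05,0.26,0],"grip":196,"delta_rot":[0,0,-0.075]}

```text
time: 28.0
ee_pos: [0.5175, -0.0386, 0.0969]
tcp_rot: [-179.5, 0.2, -172.9]
wrist_force: [2.1, -9.6, -6.4]
opening: 0.0199
grasp_force: 5.0
```

```bash
python3 plan.py 3 -160 -180 1;python3 plan.py 2 180 180 1 .155|tail -1
```

```text
t 28.0 pos [ 0.5175 -0.0386  0.0969] yaw -172.9 open 0.0199 phi -170.4 r 0.0348 lag 4.8 axis [ 0.5518 -0.0328] Ftan -9.79 F [ 2.1 -9.6 -6.4]
[-0.07, 0.58, 0.0] rot -0.124
[-4.82, 9.38, 5.81] rot -0.124
```

Request:
play_rows:
  targets:
    - {"linear":[0,0,0],"grip":165,"delta_rot":[0,0,0]}
    - {"linear":[0,0,1],"grip":165,"delta_rot":[0,0,0]}
    - {"linear":[0,0,5],"grip":165,"delta_rot":[0,0,0]}
    - {"linear":[-1.8,3,5.8],"grip":165,"delta_rot":[0,0,-0.06]}
    - {"linear":[-3.5,6.5,5.8],"grip":165,"delta_rot":[0,0,-0.124]}
    - {"linear":[-4.8,9.38,5.8],"grip":165,"delta_rot":[0,0,-0.124]}
    - {"linear":[-4.8,9.38,5.8],"grip":165,"delta_rot":[0,0,-0.124]}
    - {"linear":[-4.8,9.38,5.8],"grip":165,"delta_rot":[0,0,-0.124]}

```text
time: 28.8
ee_pos: [0.4689, 0.0574, 0.1547]
tcp_rot: [-179.7, 0.2, -179.8]
wrist_force: [-0.1, 0.6, -0.6]
opening: 0.0302
grasp_force: 0.0
```

```bash
python3 plan.py 2 180 180 1 .097;python3 posts.py side
```

```text
t 28.8 pos [0.4689 0.0574 0.1547] yaw -179.8 open 0.0302 phi 176.4 r 0.0354 lag 13.4 axis [0.5042 0.0552] Ftan 0.61 F [-0.1  0.6 -0.6]
[0.04, -0.22, -5.77] rot -0.004
side nut 4 post [0.6742 0.0138 0.1307] ztop 0.1305 size [0.012 0.015 0.004] ang -1.6 r 0.0344
side nut 3 post [ 0.5204 -0.0427  0.1276] ztop 0.1276 size [0.008 0.014 0.003] ang -162.4 r 0.0329
side nut 1 post [0.6256 0.1114 0.1271] ztop 0.1273 size [0.012 0.012 0.004] ang 14.5 r 0.0345
side nut 2 post [0.4677 0.0595 0.1298] ztop 0.1295 size [0.006 0.002 0.002] ang 173.3 r 0.0368
28.85 [0.469  0.0568 0.1543] [-1.797e+02  1.000e-01 -1.798e+02] [ 7.1 -6.6 -9.9 86.6 -0.3  6.9]
```

Request:
play_rows:
  targets:
    - {"linear":[0.02,-0.15,-3],"grip":165,"delta_rot":[0,0,0]}
    - {"linear":[0.02,-0.15,-5.7],"grip":165,"delta_rot":[0,0,0]}
    - {"linear":[0.02,-0.15,-5.7],"grip":196,"delta_rot":[0,0,0]}
    - {"linear":[0.02,-0.15,-5.7],"grip":196,"delta_rot":[0,0,0]}

```text
time: 29.25
ee_pos: [0.4688, 0.0547, 0.0966]
tcp_rot: [-179.7, 0.0, -179.9]
wrist_force: [-0.3, -0.5, 0.9]
opening: 0.0197
grasp_force: 0.0
```

```bash
python3 plan.py 2 180 122 9
```

```text
t 29.25 pos [0.4688 0.0547 0.0966] yaw -179.9 open 0.0197 phi -179.3 r 0.0354 lag 4.7 axis [0.5042 0.0552] Ftan -0.54 F [-0.3 -0.5  0.9]
[0.06, 0.44, 0.0] rot -0.114
[0.13, 0.83, 0.0] rot -0.226
[0.24, 1.2, 0.0] rot -0.339
[0.39, 1.57, 0.0] rot -0.451
[0.58, 1.91, 0.0] rot -0.563
[0.81, 2.23, 0.0] rot -0.676
[1.07, 2.53, 0.0] rot -0.788
[1.37, 2.79, 0.0] rot -0.901
[1.69, 3.01, 0.0] rot -1.013
```

Request:
play_rows:
  targets:
    - {"linear":[0.05,0.42,0],"grip":196,"delta_rot":[0,0,-0.114]}
    - {"linear":[0.13,0.82,0],"grip":196,"delta_rot":[0,0,-0.226]}
    - {"linear":[0.24,1.2,0],"grip":196,"delta_rot":[0,0,-0.339]}
    - {"linear":[0.39,1.57,0],"grip":196,"delta_rot":[0,0,-0.451]}
    - {"linear":[0.58,1.91,0],"grip":196,"delta_rot":[0,0,-0.563]}
    - {"linear":[0.81,2.23,0],"grip":196,"delta_rot":[0,0,-0.676]}
    - {"linear":[1.07,2.53,0],"grip":196,"delta_rot":[0,0,-0.788]}
    - {"linear":[1.37,2.79,0],"grip":196,"delta_rot":[0,0,-0.901]}
    - {"linear":[1.53,2.9,0],"grip":196,"delta_rot":[0,0,-0.957]}
    - {"linear":[1.69,3.01,0],"grip":196,"delta_rot":[0,0,-1.013]}

```text
time: 30.25
ee_pos: [0.4854, 0.085, 0.097]
tcp_rot: [-179.6, 0.0, 121.9]
wrist_force: [-4.1, -2.2, -2.6]
opening: 0.0199
grasp_force: 2.2
```

```bash
python3 plan.py 2 122 98 13
```

```text
t 30.25 pos [0.4854 0.085  0.097 ] yaw 121.9 open 0.0199 phi 122.4 r 0.0353 lag 4.8 axis [0.5042 0.0552] Ftan -4.65 F [-4.1 -2.2 -2.6]
[0.13, 0.05, 0.0] rot -0.031
[0.23, 0.1, 0.0] rot -0.063
[0.33, 0.15, 0.0] rot -0.095
[0.43, 0.2, 0.0] rot -0.127
[0.53, 0.25, 0.0] rot -0.16
[0.64, 0.29, 0.0] rot -0.192
[0.74, 0.33, 0.0] rot -0.224
[0.85, 0.36, 0.0] rot -0.256
[0.96, 0.4, 0.0] rot -0.288
[1.07, 0.42, 0.0] rot -0.321
[1.18, 0.45, 0.0] rot -0.353
[1.29, 0.47, 0.0] rot -0.385
[1.4, 0.49, 0.0] rot -0.417
```

Request:
play_rows:
  targets:
    - {"linear":[0.11,0.05,0],"grip":196,"delta_rot":[0,0,-0.031]}
    - {"linear":[0.21,0.1,0],"grip":196,"delta_rot":[0,0,-0.063]}
    - {"linear":[0.31,0.15,0],"grip":196,"delta_rot":[0,0,-0.095]}
    - {"linear":[0.41,0.2,0],"grip":196,"delta_rot":[0,0,-0.127]}

```text
time: 30.65
ee_pos: [0.4895, 0.0871, 0.097]
tcp_rot: [-179.6, 0.0, 114.7]
wrist_force: [-4.1, -0.6, -3.7]
opening: 0.0197
grasp_force: 2.1
```

Request:
play_rows:
  targets:
    - {"linear":[0.1,0.05,0],"grip":196,"delta_rot":[0,0,-0.032]}
    - {"linear":[0.2,0.09,0],"grip":196,"delta_rot":[0,0,-0.064]}

```text
time: 30.85
ee_pos: [0.4915, 0.088, 0.0971]
tcp_rot: [-179.6, 0.0, 111.0]
wrist_force: [-4.4, -1.0, -3.3]
opening: 0.0198
grasp_force: 2.2
```

```bash
python3 plan.py 2 111 98 1
```

```text
t 30.85 pos [0.4915 0.088  0.0971] yaw 111.0 open 0.0198 phi 111.2 r 0.0352 lag 4.7 axis [0.5042 0.0552] Ftan -4.46 F [-4.4 -1.  -3.3]
[0.79, 0.19, 0.0] rot -0.227
```

Request:
play_rows:
  targets:
    - {"linear":[0.11,0.04,0],"grip":196,"delta_rot":[0,0,-0.032]}
    - {"linear":[0.21,0.07,0],"grip":196,"delta_rot":[0,0,-0.064]}
    - {"linear":[0.32,0.1,0],"grip":196,"delta_rot":[0,0,-0.096]}

```text
time: 31.15
ee_pos: [0.4942, 0.0888, 0.0969]
tcp_rot: [-179.6, 0.0, 105.5]
wrist_force: [-6.6, -1.2, -3.6]
opening: 0.0194
grasp_force: 3.4
```

Request:
play_rows:
  targets:
    - {"linear":[0.11,0.03,0],"grip":196,"delta_rot":[0,0,-0.032]}
    - {"linear":[0.22,0.05,0],"grip":196,"delta_rot":[0,0,-0.064]}

```text
time: 31.35
ee_pos: [0.4961, 0.0893, 0.0968]
tcp_rot: [-179.5, 0.0, 101.9]
wrist_force: [-9.0, -1.4, -3.9]
opening: 0.0198
grasp_force: 4.2
```

```bash
python3 plan.py 2 102 94 1
```

```text
t 31.35 pos [0.4961 0.0893 0.0968] yaw 101.9 open 0.0198 phi 103.4 r 0.0351 lag 4.8 axis [0.5042 0.0552] Ftan -9.12 F [-9.  -1.4 -3.9]
[0.57, 0.08, 0.0] rot -0.137
```

Request:
play_rows:
  targets:
    - {"linear":[0.08,0.01,0],"grip":196,"delta_rot":[0,0,-0.02]}
    - {"linear":[0.12,0.02,0],"grip":196,"delta_rot":[0,0,-0.035]}
    - {"linear":[0.12,0.02,0],"grip":196,"delta_rot":[0,0,-0.035]}

```text
time: 31.65
ee_pos: [0.4971, 0.0895, 0.0967]
tcp_rot: [-179.5, 0.0, 99.9]
wrist_force: [-9.0, -1.6, -3.0]
opening: 0.0195
grasp_force: 4.3
```

```bash
python3 plan.py 2 102 94 1|head -1;python3 plan.py 4 -0.5 -.5 1 .155|tail -1
```

```text
t 31.65 pos [0.4971 0.0895 0.0967] yaw 99.9 open 0.0195 phi 101.7 r 0.035 lag 4.5 axis [0.5042 0.0552] Ftan -9.16 F [-9.  -1.6 -3. ]
[17.76, -7.5, 5.83] rot 1.389
```

Request:
play_rows:
  targets:
    - {"linear":[0,0,0],"grip":165,"delta_rot":[0,0,0]}
    - {"linear":[0,0,1],"grip":165,"delta_rot":[0,0,0]}
    - {"linear":[0,0,5],"grip":165,"delta_rot":[0,0,0.15]}
    - {"linear":[3,-1,5.8],"grip":165,"delta_rot":[0,0,0.3]}
    - {"linear":[7,-3,5.8],"grip":165,"delta_rot":[0,0,0.45]}
    - {"linear":[11,-5,5.8],"grip":165,"delta_rot":[0,0,0.6]}
    - {"linear":[14,-6,5.8],"grip":165,"delta_rot":[0,0,0.75]}
    - {"linear":[16.5,-7,5.8],"grip":165,"delta_rot":[0,0,0.9]}
    - {"linear":[17.76,-7.5,5.8],"grip":165,"delta_rot":[0,0,1.05]}
    - {"linear":[17.76,-7.5,5.8],"grip":165,"delta_rot":[0,0,1.2]}

```text
time: 32.65
ee_pos: [0.6778, 0.014, 0.1547]
tcp_rot: [-179.7, 0.1, 169.0]
wrist_force: [-0.5, -0.7, 0.6]
opening: 0.0304
grasp_force: 0.0
```

Request:
play_rows:
  targets:
    - {"linear":[0,0,0],"grip":165,"delta_rot":[0,0,0.15]}
    - {"linear":[0,0,0],"grip":165,"delta_rot":[0,0,0.19]}

```text
time: 32.85
ee_pos: [0.6766, 0.0148, 0.1556]
tcp_rot: [-179.7, 0.1, 179.9]
wrist_force: [-0.1, 0.0, -0.7]
opening: 0.0304
grasp_force: 0.0
```

```bash
python3 plan.py 4 -0.3 -.3 1 .097
```

```text
t 32.85 pos [0.6766 0.0148 0.1556] yaw 179.9 open 0.0304 phi -0.0 r 0.0369 lag 13.5 axis [0.6398 0.0148] Ftan -0.0 F [-0.1  0.  -0.7]
[-0.19, -0.02, -5.86] rot -0.003
```

Request:
play_rows:
  targets:
    - {"linear":[-0.15,0,-3],"grip":165,"delta_rot":[0,0,0]}
    - {"linear":[-0.15,0,-5.8],"grip":165,"delta_rot":[0,0,0]}
    - {"linear":[-0.15,0,-5.8],"grip":196,"delta_rot":[0,0,0]}
    - {"linear":[-0.15,0,-5.8],"grip":196,"delta_rot":[0,0,0]}

```text
time: 33.25
ee_pos: [0.6747, 0.015, 0.0974]
tcp_rot: [-179.7, 0.1, 179.6]
wrist_force: [1.3, 0.2, 1.2]
opening: 0.0198
grasp_force: 0.0
```

```bash
python3 plan.py 4 0 -59 9
```

```text
t 33.25 pos [0.6747 0.015  0.0974] yaw 179.6 open 0.0198 phi 0.3 r 0.0349 lag 4.7 axis [0.6398 0.0148] Ftan -0.24 F [1.3 0.2 1.2]
[-0.02, -0.42, 0.0] rot -0.107
[-0.08, -0.81, 0.0] rot -0.222
[-0.2, -1.19, 0.0] rot -0.336
[-0.35, -1.56, 0.0] rot -0.451
[-0.55, -1.91, 0.0] rot -0.565
[-0.79, -2.23, 0.0] rot -0.679
[-1.06, -2.53, 0.0] rot -0.794
[-1.36, -2.79, 0.0] rot -0.908
[-1.69, -3.02, 0.0] rot -1.023
```

Request:
play_rows:
  targets:
    - {"linear":[-0.02,-0.42,0],"grip":196,"delta_rot":[0,0,-0.107]}
    - {"linear":[-0.08,-0.81,0],"grip":196,"delta_rot":[0,0,-0.222]}
    - {"linear":[-0.2,-1.19,0],"grip":196,"delta_rot":[0,0,-0.336]}
    - {"linear":[-0.35,-1.56,0],"grip":196,"delta_rot":[0,0,-0.451]}
    - {"linear":[-0.55,-1.91,0],"grip":196,"delta_rot":[0,0,-0.565]}
    - {"linear":[-0.79,-2.23,0],"grip":196,"delta_rot":[0,0,-0.679]}
    - {"linear":[-1.06,-2.53,0],"grip":196,"delta_rot":[0,0,-0.794]}
    - {"linear":[-1.36,-2.79,0],"grip":196,"delta_rot":[0,0,-0.908]}
    - {"linear":[-1.53,-2.91,0],"grip":196,"delta_rot":[0,0,-0.966]}
    - {"linear":[-1.69,-3.02,0],"grip":196,"delta_rot":[0,0,-1.023]}

```text
time: 34.25
ee_pos: [0.6589, -0.0147, 0.0986]
tcp_rot: [-179.9, 0.1, 120.9]
wrist_force: [3.5, 2.6, -3.0]
opening: 0.0198
grasp_force: 1.9
```

```bash
python3 plan.py 4 -59 -83 12
```

```text
t 34.25 pos [ 0.6589 -0.0147  0.0986] yaw 120.9 open 0.0198 phi -57.0 r 0.0351 lag 4.8 axis [0.6398 0.0148] Ftan -4.37 F [ 3.5  2.6 -3. ]
[-0.22, -0.11, 0.0] rot -0.033
[-0.32, -0.17, 0.0] rot -0.068
[-0.43, -0.22, 0.0] rot -0.102
[-0.54, -0.27, 0.0] rot -0.137
[-0.66, -0.32, 0.0] rot -0.172
[-0.77, -0.36, 0.0] rot -0.207
[-0.89, -0.4, 0.0] rot -0.242
[-1.01, -0.43, 0.0] rot -0.277
[-1.12, -0.46, 0.0] rot -0.312
[-1.24, -0.49, 0.0] rot -0.347
[-1.36, -0.51, 0.0] rot -0.382
[-1.49, -0.53, 0.0] rot -0.417
```

Request:
play_rows:
  targets:
    - {"linear":[-0.13,-0.06,0],"grip":196,"delta_rot":[0,0,-0.033]}
    - {"linear":[-0.24,-0.12,0],"grip":196,"delta_rot":[0,0,-0.068]}
    - {"linear":[-0.35,-0.17,0],"grip":196,"delta_rot":[0,0,-0.102]}
    - {"linear":[-0.46,-0.22,0],"grip":196,"delta_rot":[0,0,-0.137]}

```text
time: 34.65
ee_pos: [0.6545, -0.017, 0.0987]
tcp_rot: [-179.9, 0.1, 113.1]
wrist_force: [3.4, 2.2, -3.3]
opening: 0.0198
grasp_force: 1.9
```

Request:
play_rows:
  targets:
    - {"linear":[-0.11,-0.05,0],"grip":196,"delta_rot":[0,0,-0.033]}
    - {"linear":[-0.22,-0.09,0],"grip":196,"delta_rot":[0,0,-0.067]}

```text
time: 34.85
ee_pos: [0.6523, -0.0178, 0.0986]
tcp_rot: [-179.9, 0.1, 109.2]
wrist_force: [5.5, 2.6, -3.8]
opening: 0.0198
grasp_force: 2.6
```

```bash
python3 plan.py 4 -71 -83 1
```

```text
t 34.85 pos [ 0.6523 -0.0178  0.0986] yaw 109.2 open 0.0198 phi -68.9 r 0.0349 lag 4.7 axis [0.6398 0.0148] Ftan -6.1 F [ 5.5  2.6 -3.8]
[-0.83, -0.21, 0.0] rot -0.214
```

Request:
play_rows:
  targets:
    - {"linear":[-0.11,-0.04,0],"grip":196,"delta_rot":[0,0,-0.032]}
    - {"linear":[-0.22,-0.07,0],"grip":196,"delta_rot":[0,0,-0.064]}

```text
time: 35.05
ee_pos: [0.6504, -0.0184, 0.0986]
tcp_rot: [-180.0, 0.1, 105.6]
wrist_force: [6.5, 3.1, -5.3]
opening: 0.0198
grasp_force: 3.4
```

Request:
play_rows:
  targets:
    - {"linear":[-0.11,-0.03,0],"grip":196,"delta_rot":[0,0,-0.032]}
    - {"linear":[-0.2,-0.05,0],"grip":196,"delta_rot":[0,0,-0.058]}

```text
time: 35.25
ee_pos: [0.6486, -0.0188, 0.0985]
tcp_rot: [-180.0, 0.0, 102.3]
wrist_force: [6.2, 3.6, -6.3]
opening: 0.0199
grasp_force: 4.0
```

```bash
python3 plan.py 4 -78 -83 1
```

```text
t 35.25 pos [ 0.6486 -0.0188  0.0985] yaw 102.3 open 0.0199 phi -75.2 r 0.0348 lag 4.9 axis [0.6398 0.0148] Ftan -6.93 F [ 6.2  3.6 -6.3]
[-0.46, -0.11, 0.0] rot -0.092
```

Request:
play_rows:
  targets:
    - {"linear":[-0.07,-0.01,0],"grip":196,"delta_rot":[0,0,-0.02]}
    - {"linear":[-0.11,-0.02,0],"grip":196,"delta_rot":[0,0,-0.032]}

```text
time: 35.45
ee_pos: [0.6477, -0.019, 0.0985]
tcp_rot: [-180.0, 0.0, 100.5]
wrist_force: [8.1, 4.4, -6.3]
opening: 0.0199
grasp_force: 4.3
```

```bash
python3 plan.py 4 -78 -83 1|head -1;python3 plan.py 1 13.4 13.4 1 .155|tail -1
```

```text
t 35.45 pos [ 0.6477 -0.019   0.0985] yaw 100.5 open 0.0199 phi -76.8 r 0.0347 lag 4.8 axis [0.6398 0.0148] Ftan -8.94 F [ 8.1  4.4 -6.3]
[-2.14, 12.99, 5.65] rot -1.52
```

Request:
play_rows:
  targets:
    - {"linear":[0,0,0],"grip":165,"delta_rot":[0,0,0]}
    - {"linear":[0,0,1],"grip":165,"delta_rot":[0,0,0]}
    - {"linear":[0,0,5],"grip":165,"delta_rot":[0,0,0.1]}
    - {"linear":[0,2,8],"grip":165,"delta_rot":[0,0,0.25]}
    - {"linear":[-0.5,6,10],"grip":165,"delta_rot":[0,0,0.4]}
    - {"linear":[-1,9,10],"grip":165,"delta_rot":[0,0,0.55]}
    - {"linear":[-2,11,10],"grip":165,"delta_rot":[0,0,0.7]}
    - {"linear":[-2.1,13,10],"grip":165,"delta_rot":[0,0,0.85]}
    - {"linear":[-2.1,13,10],"grip":165,"delta_rot":[0,0,1]}
    - {"linear":[-2.1,13,10],"grip":165,"delta_rot":[0,0,1.15]}

```text
time: 36.45
ee_pos: [0.6243, 0.1111, 0.1981]
tcp_rot: [-179.7, 0.1, 166.8]
wrist_force: [0.2, 0.1, -0.2]
opening: 0.0304
grasp_force: 0.0
```

Request:
play_rows:
  targets:
    - {"linear":[0,0,0],"grip":165,"delta_rot":[0,0,0.15]}
    - {"linear":[0,0,0],"grip":165,"delta_rot":[0,0,0.3]}
    - {"linear":[0,0,0],"grip":165,"delta_rot":[0,0,0.45]}
    - {"linear":[0,0,0],"grip":165,"delta_rot":[0,0,0.47]}

```text
time: 36.85
ee_pos: [0.6245, 0.1103, 0.1979]
tcp_rot: [-179.7, 0.1, -166.5]
wrist_force: [0.1, 0.5, 0.7]
opening: 0.0302
grasp_force: 0.0
```

```bash
python3 posts.py wrist side; python3 plan.py 1 14 14 1 .095
```

```text
wrist nut 3 post [ 0.5198 -0.0415  0.1268] ztop 0.1268 size [0.011 0.014 0.004] ang -164.8 r 0.0332
wrist nut 2 post [0.4945 0.0889 0.1269] ztop 0.1267 size [0.013 0.013 0.004] ang 106.1 r 0.0351
wrist nut 4 post [ 0.6504 -0.0176  0.1268] ztop 0.1266 size [0.014 0.014 0.004] ang -71.8 r 0.0341
wrist nut 1 post [0.6263 0.1106 0.1264] ztop 0.1265 size [0.013 0.013 0.004] ang 13.0 r 0.035
side nut 4 post [ 0.6508 -0.0177  0.1283] ztop 0.1279 size [0.012 0.012 0.004] ang -71.3 r 0.0344
side nut 3 post [ 0.518  -0.0421  0.1283] ztop 0.1278 size [0.013 0.013 0.004] ang -164.6 r 0.0351
side nut 1 post [0.6251 0.1112 0.1276] ztop 0.1274 size [0.011 0.012 0.004] ang 14.3 r 0.034
side nut 2 post [0.4938 0.0882 0.1274] ztop 0.1271 size [0.014 0.012 0.004] ang 107.6 r 0.0346
36.95 [0.6245 0.1103 0.1972] [-1.797e+02  1.000e-01 -1.669e+02] [10.2 16.2 19.1 92.8 -0.3 -2.9]
t 36.95 pos [0.6245 0.1103 0.1972] yaw -166.9 open 0.0299 phi 13.2 r 0.0332 lag 13.1 axis [0.5922 0.1028] Ftan -0.35 F [-0.3  0.3  0.4]
[0.17, 0.09, -10.22] rot 0.015
```

Request:
play_rows:
  targets:
    - {"linear":[0.1,0.05,-3],"grip":165,"delta_rot":[0,0,0.015]}
    - {"linear":[0.17,0.08,-7],"grip":165,"delta_rot":[0,0,0.015]}
    - {"linear":[0.17,0.08,-10],"grip":165,"delta_rot":[0,0,0.015]}
    - {"linear":[0.17,0.08,-10],"grip":196,"delta_rot":[0,0,0.015]}
    - {"linear":[0.17,0.08,-10],"grip":196,"delta_rot":[0,0,0]}
    - {"linear":[0.22,-0.14,-10],"grip":196,"delta_rot":[0,0,-0.05]}
    - {"linear":[0.24,-0.22,-10],"grip":196,"delta_rot":[0,0,-0.075]}

```text
time: 37.65
ee_pos: [0.6278, 0.1085, 0.0988]
tcp_rot: [-179.7, 0.2, -171.2]
wrist_force: [-2.2, 4.3, 3.3]
opening: 0.0198
grasp_force: 1.9
```

```bash
python3 plan.py 1 8 8 1 .097
```

```text
t 37.65 pos [0.6278 0.1085 0.0988] yaw -171.2 open 0.0198 phi 9.1 r 0.0361 lag 4.8 axis [0.5922 0.1028] Ftan -4.57 F [-2.2  4.3  3.3]
[-0.1, -0.09, -0.18] rot -0.014
```

Contact is at 4.6 N. I'll press on gently.

Request:
play_rows:
  targets:
    - {"linear":[0,-0.06,0],"grip":196,"delta_rot":[0,0,-0.014]}
    - {"linear":[0,-0.1,0],"grip":196,"delta_rot":[0,0,-0.028]}

```text
time: 37.85
ee_pos: [0.6276, 0.1083, 0.0981]
tcp_rot: [-179.8, 0.2, -172.6]
wrist_force: [-1.4, 7.5, 6.5]
opening: 0.0197
grasp_force: 3.6
```

Request:
play_rows:
  targets:
    - {"linear":[0,-0.05,0],"grip":196,"delta_rot":[0,0,-0.014]}
    - {"linear":[0,-0.08,0],"grip":196,"delta_rot":[0,0,-0.02]}

```text
time: 38.05
ee_pos: [0.6275, 0.1082, 0.0981]
tcp_rot: [-179.9, 0.2, -173.7]
wrist_force: [-0.7, 10.1, 5.7]
opening: 0.02
grasp_force: 4.9
```

```bash
python3 plan.py 1 8 8 1 .097|head -1;python3 plan.py 3 -164.9 -164.9 1 .155|tail -1
```

```text
t 38.05 pos [0.6275 0.1082 0.0981] yaw -173.7 open 0.02 phi 8.8 r 0.0357 lag 4.9 axis [0.5922 0.1028] Ftan -10.08 F [-0.7 10.1  5.7]
[-10.95, -15.01, 5.69] rot 0.154
```

Request:
play_rows:
  targets:
    - {"linear":[0,-0.07,0],"grip":196,"delta_rot":[0,0,-0.015]}
    - {"linear":[0,-0.14,0],"grip":196,"delta_rot":[0,0,-0.03]}
    - {"linear":[0,-0.2,0],"grip":196,"delta_rot":[0,0,-0.045]}

```text
time: 38.35
ee_pos: [0.6275, 0.1069, 0.0981]
tcp_rot: [-179.9, 0.2, -176.3]
wrist_force: [-0.4, 13.1, 5.4]
opening: 0.0201
grasp_force: 6.4
```

```bash
python3 plan.py 1 8 8 1 .097|head -1;python3 plan.py 3 -164.9 -164.9 1 .155|tail -1
```

```text
t 38.35 pos [0.6275 0.1069 0.0981] yaw -176.3 open 0.0201 phi 6.6 r 0.0356 lag 5.0 axis [0.5922 0.1028] Ftan -13.08 F [-0.4 13.1  5.4]
[-10.95, -14.87, 5.69] rot 0.199
```

Request:
play_rows:
  targets:
    - {"linear":[0,0,0],"grip":196,"delta_rot":[0,0,0]}

```text
time: 38.45
ee_pos: [0.6275, 0.1069, 0.0981]
tcp_rot: [-179.9, 0.2, -176.3]
wrist_force: [-1.0, 11.8, 4.7]
opening: 0.0198
grasp_force: 6.1
```

Request:
play_rows:
  targets:
    - {"linear":[0,0,0],"grip":165,"delta_rot":[0,0,0]}
    - {"linear":[0,0,1],"grip":165,"delta_rot":[0,0,0]}
    - {"linear":[-1,-1,5.5],"grip":165,"delta_rot":[0,0,0.05]}
    - {"linear":[-3,-4.5,5.7],"grip":165,"delta_rot":[0,0,0.1]}
    - {"linear":[-6,-8,5.7],"grip":165,"delta_rot":[0,0,0.2]}
    - {"linear":[-8.5,-12,5.7],"grip":165,"delta_rot":[0,0,0.2]}
    - {"linear":[-10.95,-14.9,5.7],"grip":165,"delta_rot":[0,0,0.2]}
    - {"linear":[-10.95,-14.9,5.7],"grip":165,"delta_rot":[0,0,0.2]}
    - {"linear":[-10.95,-14.9,5.7],"grip":165,"delta_rot":[0,0,0.2]}

```text
time: 39.35
ee_pos: [0.5172, -0.0455, 0.1541]
tcp_rot: [-179.6, 0.1, -165.0]
wrist_force: [0.5, -0.3, 0.3]
opening: 0.0302
grasp_force: 0.0
```

```bash
python3 plan.py 3 -164.9 -164.9 1 .097; python3 plan.py 3 -169.4 -169.4 1 .097|tail -1
```

```text
t 39.35 pos [ 0.5172 -0.0455  0.1541] yaw -165.0 open 0.0302 phi -159.7 r 0.0369 lag 13.4 axis [ 0.5518 -0.0328] Ftan -0.49 F [ 0.5 -0.3  0.3]
[0.08, 0.37, -5.71] rot 0.002
[0.02, 0.63, -5.71] rot -0.077
```

Request:
play_rows:
  targets:
    - {"linear":[0.08,0.36,-2],"grip":165,"delta_rot":[0,0,0]}
    - {"linear":[0.08,0.36,-5.7],"grip":165,"delta_rot":[0,0,0]}
    - {"linear":[0.08,0.36,-5.7],"grip":196,"delta_rot":[0,0,0]}
    - {"linear":[0.08,0.36,-5.7],"grip":196,"delta_rot":[0,0,0]}
    - {"linear":[0.04,0.54,-5.7],"grip":196,"delta_rot":[0,0,-0.05]}
    - {"linear":[0.02,0.62,-5.7],"grip":196,"delta_rot":[0,0,-0.075]}

```text
time: 39.95
ee_pos: [0.5187, -0.0385, 0.0979]
tcp_rot: [-179.6, 0.2, -169.3]
wrist_force: [2.2, -5.8, -0.5]
opening: 0.0199
grasp_force: 2.7
```

Request:
play_rows:
  targets:
    - {"linear":[-0.01,0.05,0],"grip":196,"delta_rot":[0,0,-0.014]}
    - {"linear":[-0.02,0.1,0],"grip":196,"delta_rot":[0,0,-0.028]}

```text
time: 40.15
ee_pos: [0.519, -0.0384, 0.0979]
tcp_rot: [-179.5, 0.2, -170.8]
wrist_force: [4.6, -8.4, -0.0]
opening: 0.0202
grasp_force: 4.5
```

```bash
python3 plan.py 3 -169.4 -169.4 1 .097
```

```text
t 40.15 pos [ 0.519  -0.0384  0.0979] yaw -170.8 open 0.0202 phi -170.3 r 0.0333 lag 5.1 axis [ 0.5518 -0.0328] Ftan -9.1 F [ 4.6 -8.4 -0. ]
[-0.16, -0.08, -0.09] rot 0.025
```

Request:
play_rows:
  targets:
    - {"linear":[-0.02,0.05,0],"grip":196,"delta_rot":[0,0,-0.012]}
    - {"linear":[-0.03,0.09,0],"grip":196,"delta_rot":[0,0,-0.024]}

```text
time: 40.35
ee_pos: [0.5189, -0.0377, 0.0979]
tcp_rot: [-179.5, 0.3, -172.2]
wrist_force: [5.3, -7.9, -1.5]
opening: 0.02
grasp_force: 4.5
```

```bash
python3 plan.py 3 -169.4 -169.4 1 .097;python3 plan.py 2 106.3 106.3 1 .155|tail -1
```

```text
t 40.35 pos [ 0.5189 -0.0377  0.0979] yaw -172.2 open 0.02 phi -171.4 r 0.0333 lag 4.9 axis [ 0.5518 -0.0328] Ftan -8.57 F [ 5.3 -7.9 -1.5]
[-0.15, -0.15, -0.09] rot 0.049
[-2.45, 12.65, 5.71] rot -1.422
```

Request:
play_rows:
  targets:
    - {"linear":[0,0,0],"grip":165,"delta_rot":[0,0,0]}
    - {"linear":[0,0,1],"grip":165,"delta_rot":[0,0,0]}
    - {"linear":[0,1,5],"grip":165,"delta_rot":[0,0,-0.15]}
    - {"linear":[-0.5,4,5.7],"grip":165,"delta_rot":[0,0,-0.3]}
    - {"linear":[-1,7,5.7],"grip":165,"delta_rot":[0,0,-0.45]}
    - {"linear":[-2,10,5.7],"grip":165,"delta_rot":[0,0,-0.6]}
    - {"linear":[-2.45,12.65,5.7],"grip":165,"delta_rot":[0,0,-0.75]}
    - {"linear":[-2.45,12.65,5.7],"grip":165,"delta_rot":[0,0,-0.9]}
    - {"linear":[-2.45,12.65,5.7],"grip":165,"delta_rot":[0,0,-1.05]}
    - {"linear":[-2.45,12.65,5.7],"grip":165,"delta_rot":[0,0,-1.2]}

```text
time: 41.35
ee_pos: [0.4924, 0.0907, 0.1542]
tcp_rot: [-179.7, 0.0, 118.8]
wrist_force: [0.2, -0.5, 0.0]
opening: 0.0302
grasp_force: 0.0
```

Request:
play_rows:
  targets:
    - {"linear":[0,0,0],"grip":165,"delta_rot":[0,0,-0.15]}
    - {"linear":[0,0,0],"grip":165,"delta_rot":[0,0,-0.222]}

```text
time: 41.55
ee_pos: [0.4925, 0.0903, 0.1541]
tcp_rot: [-179.7, 0.0, 106.1]
wrist_force: [0.6, 0.2, 0.6]
opening: 0.0303
grasp_force: 0.0
```

```bash
python3 plan.py 2 106.3 106.3 1 .097;python3 plan.py 2 101.6 101.6 1 .097|tail -1
```

```text
t 41.55 pos [0.4925 0.0903 0.1541] yaw 106.1 open 0.0303 phi 108.5 r 0.0371 lag 13.4 axis [0.5042 0.0552] Ftan 0.6 F [0.6 0.2 0.6]
[0.19, -0.15, -5.71] rot 0.004
[0.47, -0.09, -5.71] rot -0.079
```

Request:
play_rows:
  targets:
    - {"linear":[0.18,-0.13,-2],"grip":165,"delta_rot":[0,0,0]}
    - {"linear":[0.18,-0.13,-5.7],"grip":165,"delta_rot":[0,0,0]}
    - {"linear":[0.18,-0.13,-5.7],"grip":196,"delta_rot":[0,0,0]}
    - {"linear":[0.18,-0.13,-5.7],"grip":196,"delta_rot":[0,0,0]}
    - {"linear":[0.36,-0.1,-5.7],"grip":196,"delta_rot":[0,0,-0.05]}
    - {"linear":[0.44,-0.09,-5.7],"grip":196,"delta_rot":[0,0,-0.075]}

```text
time: 42.15
ee_pos: [0.4972, 0.0892, 0.0982]
tcp_rot: [-179.8, 0.0, 102.0]
wrist_force: [-6.0, -2.0, 4.3]
opening: 0.0197
grasp_force: 3.0
```

Request:
play_rows:
  targets:
    - {"linear":[0.05,0.01,0],"grip":196,"delta_rot":[0,0,-0.01]}
    - {"linear":[0.1,0.01,0],"grip":196,"delta_rot":[0,0,-0.02]}

```text
time: 42.35
ee_pos: [0.4974, 0.0891, 0.098]
tcp_rot: [-179.7, 0.0, 100.9]
wrist_force: [-9.4, -3.0, 8.1]
opening: 0.0197
grasp_force: 5.0
```

```bash
python3 plan.py 2 101.6 101.6 1 .097
```

```text
t 42.35 pos [0.4974 0.0891 0.098 ] yaw 100.9 open 0.0197 phi 101.5 r 0.0346 lag 4.7 axis [0.5042 0.0552] Ftan -9.81 F [-9.4 -3.   8.1]
[-0.02, 0.04, -0.1] rot 0.012
```

Request:
play_rows:
  targets:
    - {"linear":[0,0,0],"grip":165,"delta_rot":[0,0,0]}
    - {"linear":[0,0,1],"grip":165,"delta_rot":[0,0,0]}
    - {"linear":[0,0,5],"grip":165,"delta_rot":[0,0,0]}
    - {"linear":[-1,0,9],"grip":165,"delta_rot":[0,0,0]}
    - {"linear":[-3,0,13],"grip":165,"delta_rot":[0,0,0]}
    - {"linear":[-5,0,17],"grip":165,"delta_rot":[0,0,0]}
    - {"linear":[-6,0,20],"grip":165,"delta_rot":[0,0,0]}
    - {"linear":[-6,0,20],"grip":165,"delta_rot":[0,0,0]}
    - {"linear":[-6,0,20],"grip":165,"delta_rot":[0,0,0]}

```text
time: 43.25
ee_pos: [0.4382, 0.0894, 0.2974]
tcp_rot: [-179.8, 0.0, 101.0]
wrist_force: [0.5, -0.7, 0.0]
opening: 0.0301
grasp_force: 0.0
```

```bash
python3 posts.py side; python3 - <<'E'
from h import *
p=bot.camera("side");cv2.imwrite("pics/end.png",cv2.cvtColor(cv2.resize(p["color"],(800,600)),cv2.COLOR_RGB2BGR))
f,cx,cy=intr(p);v,u=np.mgrid[:384,:512];d=p["range_z"]
P=(np.stack([(u-cx)/f*d,-(v-cy)/f*d,-d,np.ones_like(d)],-1)@np.linalg.inv(p["world_to_cam"]).T)[...,:3]
m=(d>0)&(np.hypot(P[...,0]-.572,P[...,1]-.035)<.07)&(P[...,2]>.066)&(P[...,2]<.075)
q=P[m];c=np.linalg.lstsq(np.c_[q[:,:2]-[.572,.035],np.ones(len(q))],q[:,2],rcond=None)[0];print("cover top, slopes",c.round(4),len(q))
E
```

```text
side nut 4 post [ 0.6499 -0.0176  0.1286] ztop 0.1279 size [0.014 0.012 0.004] ang -72.6 r 0.034
side nut 3 post [ 0.5176 -0.0411  0.1277] ztop 0.1276 size [0.012 0.012 0.004] ang -166.3 r 0.0352
side nut 1 post [0.6262 0.1092 0.1277] ztop 0.1275 size [0.012 0.012 0.004] ang 10.8 r 0.0346
side nut 2 post [0.4942 0.0891 0.1277] ztop 0.1277 size [0.013 0.012 0.004] ang 106.5 r 0.0354
43.3 [0.438  0.0892 0.2961] [-179.7    0.   100.9] [ 11.5  -6.7   5.8 102.9  -0.   90.6]
cover top, slopes [-0.0007 -0.0003  0.0722] 1398
```

View pics/end.png

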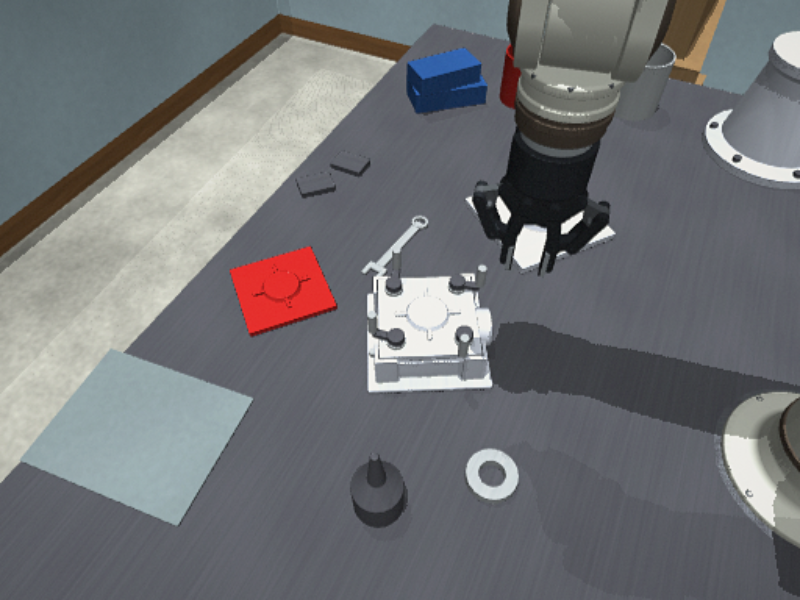

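The cover at (428,315) is level, with slopes under 0.001. The wrench, oil can and bearing are where they were, and the gripper is clear of everything.

```bash
python3 -c "
from workcell import bot
print(bot.job_done())"
```

```text
the job is handed in; nothing more can be done
None
```

I handed the job in at about 43 s: all four nuts are snug, the cover is level and the bystanders undisturbed. I slipped off post_2 once in round one (it loosened about 7°, then I redid it), and nut_1 is the tightest: 13 N at the post against the 8–9 N aim, which I estimate at 30–45 N of clamp.

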